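# Seat the grinding jar on the sample mill's drive and latch it

### The arm

A 6-joint arm with a two-finger parallel gripper is mounted at the origin on a cart in front of the work surface, level with it; the furniture and walls round the work are solid. World frame = base frame: x ahead of the robot, y to its left, z up, the work surface at z = 0. Lengths are in m, angles in degrees, forces in N, time in s.
With the tool pointing down it reaches from about 0.325 to 0.75 m from the base axis. Payload 7.6 kg.
Tool frame: the origin (TCP) lies midway between the tips of the shut fingers; the grasp point (between the pads) lies 19 mm behind it; z points along the fingers, y is the direction in which the jaws open and shut (so a half turn about z gives the same grasp; the last joint's range is limited). The gripper opens to 85 mm and grips with 20 to 120 N. Pads are 22 mm wide; open, the fingers measure 114 mm over their backs; the gripper's body (76 mm by 85 mm) begins 54 mm behind the grasp point. The pads swing forward as they close: fully open they stand 13 mm farther back than shut.
Start: joints at [64.555, 2.991, 80.254, -0, 96.75, -4.028], TCP at [0.192, 0.489, 0.231] pointing down, gripper open.
Joint ranges: [-166.34, 166.34], [-52.06, 124.39], [6.96, 135.62], [-60.46, 240.46], [14.63, 156.25], [-167.68, 167.68]. Speed limits (degrees/s): [147.25, 147.25, 172.46, 180, 180, 180].

### API

Orientations are given as a 3x3 rotation matrix whose columns are the frame's x, y, z axes.
In Python, from station import readout, cams, job gives the robot as it stands.
- The arm moves only by the tool step_arm, never from a script. Its arguments are lists of equal length, an entry for each row: "translation": the shift along the world's x, y, z scaled (see below), a list of three; "dr": the turn, a rotation vector about the world's x, y, z scaled (see below), a list of three; "grip": the finger opening in mm, from 0 to 85.4. In form: {"translation": [[dx, dy, dz], ...], "dr": [[rx, ry, rz], ...], "grip": [grip, ...]}. A call has 1 to 5 rows; each row is the pose to reach, as a shift and turn from the pose commanded when the call began; what a row does not reach only later rows make up. The controller multiplies each number of a shift by 250 mm and each number of a turn by 60 degrees. A row lasts 1/10 s, in which the tool goes at most 50 mm and 8.59 degrees, less where a joint would pass 70% of its speed; a pose out of reach is approached as far as the arm can. A call with a number of a shift or a turn outside -1 to 1 is refused whole. A call with a gripper value outside its range is refused whole. The fingers move at their own pace and stop on an object; "newtons" is the grip in N (left out, the last holds). Time passes only in rows, so rows that repeat a pose let the fingers close. It gives the time, the measured TCP pose, the force and the opening at its end, in the units of the state.
- readout.get_state(): the state, without advancing time (a new reading comes with each control period).
- cams.snapshot(name): name is "scene" or "top" or "wrist"; returns the picture (384x512x3 uint8, red, green, blue); there is no depth.
- cams.calibration(name): a dict with "intrinsics" (3x3 intrinsics, pixels), "k1" (the pictures are not rectified: a ray, as slopes to the right and down, at radius r is drawn at 1 + k1 r^2 times it, then the intrinsics apply), "world_from_camera" (4x4, takes a point from camera to world coordinates); the wrist camera has in their place "mount" (4x4, takes a point from camera to tool coordinates, whose origin is the TCP and whose axes are the flange's). Camera axes: x right, y up, looking along -z (the intrinsics and any distortion apply to the point x, -y, -z); pixel columns grow to the right and rows downward; lengths in m; the calibration is good to about 2 mm. A picture is of the moment at which its call begins: read the wrist's pose just before it. calibration takes no time and is no camera call.
- job.hand_in(): hands the job in, once; it reports no verdict.
The state is a dict: "time_s": time; "q": joint angles; "joint_velocities": joint speeds; "effort": joint torques, N m; "tcp_pos": TCP position; "tcp_rot": TCP orientation; "wrist_force": force on the tool from outside, world axes, zero at the start; "torque": the same for the moment, N m; "width": finger opening in m.
Only numpy, scipy, OpenCV 4.12 (cv2) and the standard library are available. Lean on these libraries where they do the work, as an engineer would, in place of code of your own. Each camera call takes 0.05 s, during which the arm holds its last target.

### The job

Take the grinding jar out of its blue parking stand by its knob, lower it gently into the well of the sample mill, and turn it under light pressure until you feel its lugs drop over the drive cross deep inside and the jar is fully home, flange flush on the neck; never force it down. Then swing the orange-handled hold-down latch over the jar's flange as far as it goes, let go, and leave the other things on the bench where they are.

Things in the scene. Friction and masses are not known exactly. Their poses are not given: they have to be found in the camera images.
- jar: Closed steel grinding jar, loose, about 0.4 kg, 122 mm high. Origin: centre of its underside, z up. Four round drive lugs, 9 mm thick, at x, y = +-8.5 mm, 0 to 10 mm up: the 8 mm gaps between form a cross along its x and y axes, alike every quarter turn. Spigot 37 mm across, 10 to 32 mm up; flange 72 mm across, 32 to 40 mm up; body 50 mm across. Starts with its flange resting on the stand.
- jar_knob (a point): Centre of the jar's square blue knob, 28 x 28 mm, sides along the jar's x and y, 92 to 122 mm above the jar's origin (this point 107 mm above it). The blue lid under it is 54 mm across, its top 88 mm above the origin. Hold the jar here.
- stand: Blue plastic parking ring fixed to the bench, 84 mm across (100 mm at the foot), 36 mm high, hole 46 mm across. Origin at the centre of its underside.
- mill: White bench sample mill, fixed to the bench. Origin: centre of its underside; x points away from its display side. Housing 140 (x) x 150 (y) mm, top 50 mm up. On it an aluminium neck, 68 mm across, its mouth 92 mm up, with a round well 39.4 mm across. Contact force between jar and mill must stay below 30 N.
- well_mouth (a point): Centre of the well's mouth, on the well axis, 92 mm above the bench.
- dog_rest (a point): Top of the dark steel drive cross on the well axis when not pressed, 69 mm above the bench. Blades 5.5 mm thick, rounded on top. The angle of the cross is unknown, not reported (this point does not turn with it), alike every quarter turn. On a spring: yields from about 2.4 N, hard stop 4 mm lower at about 5.6 N. Lugs resting on it hold the jar 9 mm above home (5 mm at the stop).
- mill_seat (a point): Point on the well axis, 60 mm above the bench, where the jar's origin is when fully home. The drive shaft's friction is 0.12 N m: under light pressure (to about 6 N) the cross stays still while the jar turns over it; pressed hard it is dragged round with the jar. When lugs and cross are in line (within about 0.15 rad) the cross springs up between the lugs and the jar can drop home.
- latch_pivot (a point): On the vertical hinge axis of the hold-down latch, at the top of the mill's steel post, 107 mm above the bench, 62 mm from the well axis on the mill's -y side.
- latch_grip (a point): Point on the axis of the latch's upright orange handle pin, 150 mm above the bench, 83 mm from the hinge axis. The pin is 12 mm thick, 111 to 169 mm up, on a flat steel arm 10 mm wide with its underside 103 mm up, which passes 3 mm over the flange of a jar that is home and is blocked by one that is not.
- latch (a joint): Angle of the hold-down latch, rad: 0 fully open (arm out to the mill's -y, -x side), 1.48 fully closed against its stop with the arm over the jar's flange; it grows clockwise seen from above. Light friction (0.04 N m); it stays where it is left.
- beaker: Glass beaker, 53 mm across, 69 mm high, loose; a bystander. Origin at the centre of its underside.
- petri: Petri dish, 60 mm across, 15 mm high, loose; a bystander. Origin at the centre of its underside.
- weight: Brass knob weight, 29 mm across, 42 mm high, loose; a bystander. Origin at the centre of its underside.
There are look-alikes about, which are no part of the job. Leave any red look-alike of the jar alone.

How it is judged (in metres and radians):
On the way, in this order (a step that is already met when the one before it is completed fails the run):
1. the jar's foot is in the mill's well (z of jar in the frame of mill_seat below 0.022 m and horizontal distance between jar and mill_seat below 0.004 m and value of joint latch below 0.6 rad), for 0.1 s.
2. the jar is fully home on the drive, the latch still open (z of jar in the frame of mill_seat below 0.002 m and horizontal distance between jar and mill_seat below 0.003 m and angle between jar's own z axis and vertical below 0.05 rad and value of joint latch below 0.6 rad), for 0.2 s.
At the end, for the whole second after the job is handed in: The jar stands fully home in the well: its origin within 2 mm above mill_seat and 3 mm of it sideways, upright within 0.05 rad and at rest; the latch is closed over its flange (beyond 1.35 rad) (z of jar in the frame of mill_seat below 0.002 m and horizontal distance between jar and mill_seat below 0.003 m and angle between jar's own z axis and vertical below 0.05 rad and value of joint latch above 1.35 rad and linear speed of jar below 0.01 m/s); the robot touches nothing.
It fails at once if the jar is forced: more than 30 N between the jar and the mill (contact force between jar and mill above 30 N).
It fails at once if the beaker, the petri dish or the weight is shifted by more than 25 mm or tipped (distance of any of beaker, petri, weight from where it was at the start of the episode above 0.025 m or angle between any of beaker, petri, weight's own z axis and vertical above 0.4 rad).
It also fails if it takes over 64 s, if anything falls off the work surface, if the arm or the gripper's body presses on something with over 40 N, if the wrist force passes 120 N, or if a joint passes its speed limit or range.

## Working session

There is one attempt and no reset: what is moved stays moved. The work goes in short steps, Python scripts to look and compute and a tool call to move; the robot and the scene stay as the last step left them, time stands still between calls to the robot, and variables do not carry over. Pictures are saved under pics/ and viewed, and the job is handed in when it is done.

Besides the shell and the picture viewer there is one more tool, called after ">>>" by a JSON object that holds its "api" and its "payload". step_arm: Moves the arm, as the interface text tells. Shifts and turns lie within -1 to 1; 1 stands for 250 mm of shift or 60 degrees of turn. Its arguments: {"type":"object","properties":{"translation":{"type":"array","items":{"type":"array","items":{"type":"number","minimum":-1,"maximum":1}}},"dr":{"type":"array","items":{"type":"array","items":{"type":"number","minimum":-1,"maximum":1}}},"grip":{"type":"array","items":{"type":"number"}},"newtons":{"type":"number"}},"required":["translation","dr","grip"]}

```bash
ls; mkdir -p pics
python3 - <<'E'
from station import readout,cams
import cv2
print(readout.get_state())
for n in ["scene","top","wrist"]:
    c=cams.calibration(n)
    print(n,c)
    cv2.imwrite(f"pics/{n}0.png",cams.snapshot(n)[:,:,::-1])
E
```

```text
pics
{'time_s': 0.0, 'q': array([ 6.45557621e+01,  3.02620859e+00,  8.03147356e+01, -9.00367214e-04,
        9.67503135e+01, -4.02679625e+00]), 'joint_velocities': array([ 0.0484854 , -0.04198944,  0.00667825,  0.06825824, -0.0274894 ,
        0.00752399]), 'effort': array([-7.98975507e-04, -3.81657600e+01, -3.60199356e+01, -8.02994236e-05,
        5.98364553e-03, -3.95175084e-05]), 'tcp_pos': array([0.19154693, 0.48847156, 0.23046654]), 'tcp_rot': array([[-9.30943997e-01,  3.65161369e-01, -6.70203832e-04],
       [ 3.65161971e-01,  9.30942881e-01, -1.44496080e-03],
       [ 9.62776222e-05, -1.58991054e-03, -9.99998731e-01]]), 'wrist_force': array([-0.71472786,  0.38893538, -0.09840435]), 'torque': array([ 0.03715857, -0.01327934,  0.02483263]), 'width': 0.08521484269727363}
scene {'intrinsics': array([[458.27660917,   0.        , 255.13723921],
       [  0.        , 458.27660917, 199.1384116 ],
       [  0.        ,   0.        ,   1.        ]]), 'k1': -0.15296251797921456, 'world_from_camera': array([[ 0.78086545,  0.44393096, -0.43951615,  0.1286333 ],
       [-0.62443469,  0.5751
[... 481 characters left out ...]
52804, -0.18995517],
       [ 0.00747033,  0.15750385,  0.98749012,  1.00693518],
       [ 0.        ,  0.        ,  0.        ,  1.        ]])}
wrist {'intrinsics': array([[289.21997204,   0.        , 253.96434493],
       [  0.        , 289.21997204, 191.53722102],
       [  0.        ,   0.        ,   1.        ]]), 'k1': -0.004745195374598312, 'mount': array([[ 1.10947069e-04,  9.62386123e-01,  2.71685365e-01,
         6.88359058e-02],
       [ 9.99999861e-01,  3.33498468e-05, -5.26500510e-04,
         9.91927595e-04],
       [-5.15757450e-04,  2.71685386e-01, -9.62385985e-01,
        -1.42716958e-01],
       [ 0.00000000e+00,  0.00000000e+00,  0.00000000e+00,
         1.00000000e+00]])}
```

View pics/scene0.png

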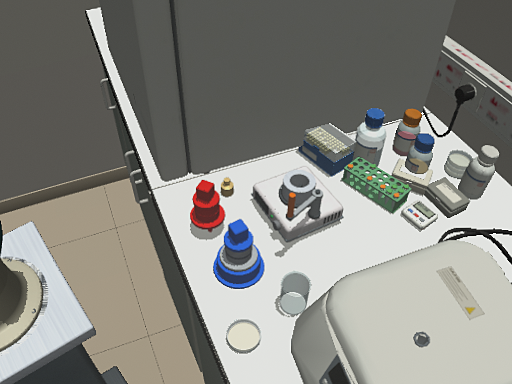

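View pics/top0.png

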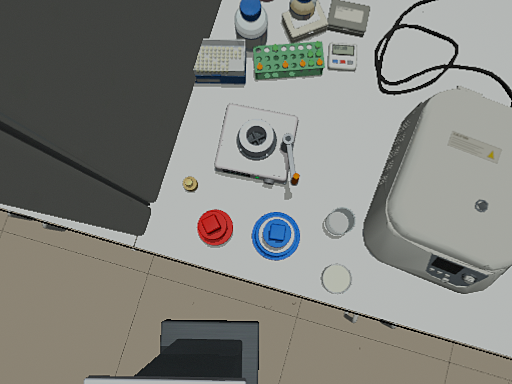

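View pics/wrist0.png

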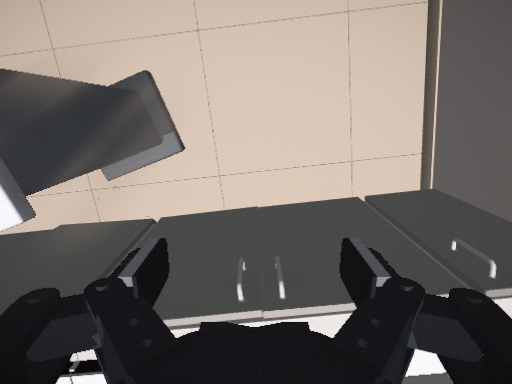

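Candidates for the jar are the blue jar in the blue stand at top (277,233) / scene (238,255), the red look-alike at top (213,226) / scene (206,205), and the blue-capped bottle at top (250,10). By the description it is the blue one, so I'll check close crops.

```bash
cat > h.py <<'E'
import numpy as np,cv2
from station import readout,cams
def ray(name,u,v,T=None):
    c=cams.calibration(name);K=c['intrinsics']
    d=np.array([(u-K[0,2])/K[0,0],(v-K[1,2])/K[1,1]])
    s=d.copy()
    for _ in range(20): s=d/(1+c['k1']*(s@s))
    if T is None: T=c['world_from_camera']
    return T[:3,3],T[:3,:3]@np.array([s[0],-s[1],-1])
def atz(name,u,v,z,T=None):
    o,r=ray(name,u,v,T); return o+r*(z-o[2])/r[2]
def proj(name,p,T=None):
    c=cams.calibration(name);K=c['intrinsics']
    if T is None: T=c['world_from_camera']
    q=T[:3,:3].T@(np.array(p)-T[:3,3]); s=np.array([q[0],-q[1]])/-q[2]
    s=s*(1+c['k1']*(s@s)); return K[:2,:2]@s+K[:2,2]
def wristT():
    st=readout.get_state();T=np.eye(4);T[:3,:3]=st['tcp_rot'];T[:3,3]=st['tcp_pos']
    return T@cams.calibration('wrist')['mount']
E
python3 - <<'E'
import cv2
a=cv2.imread('pics/top0.png')[90:300,180:380]; b=cv2.imread('pics/scene0.png')[150:300,180:360]
cv2.imwrite('pics/tc.png',cv2.resize(a,None,fx=2.8,fy=2.8,interpolation=cv2.INTER_CUBIC))
cv2.imwrite('pics/sc.png',cv2.resize(b,None,fx=4,fy=4,interpolation=cv2.INTER_CUBIC))
E
```

```text
(no output)
```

View pics/tc.png

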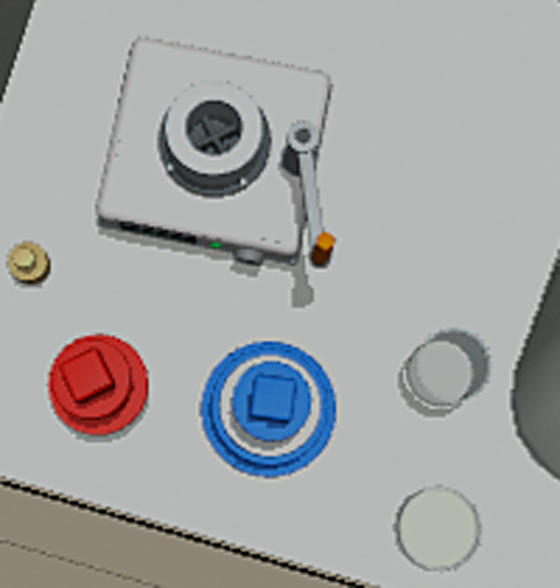

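View pics/sc.png

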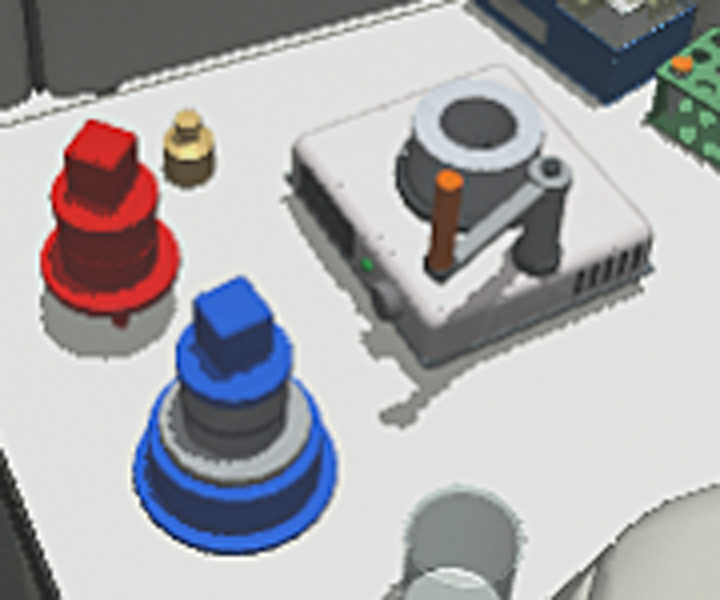

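The blue jar is confirmed: knob top at crop (272,398), resting in the blue stand. The red jar stands free beside it. The mill neck, drive cross at crop (213,130) and open latch pin at (322,245) are all visible.

Run:
```python
from h import *
a=cv2.imread('pics/top0.png')
for n,(y0,y1,x0,x1) in {'jar':(200,265,245,310),'neck':(110,170,225,305)}.items():
    s=9 if n=='jar' else 8
    cv2.imwrite(f'pics/z_{n}.png',cv2.resize(a[y0:y1,x0:x1],None,fx=s,fy=s,interpolation=cv2.INTER_CUBIC))
def tc(x,y): return x/2.8+180-.18,y/2.8+90-.18
def sc(x,y): return x/4+180-.4,y/4+150-.4
P=dict(knobtop=(272,398,.126),stand=(269,409,.02),neck=(218,127,.092),pivot=(302,135,.11),pin=(325,240,.169),c1=(137,40,.05),c2=(330,75,.05),c3=(298,258,.05),c4=(99,220,.05),red=(88,375,.122),beak=(444,370,.069),petri=(437,527,.015),weight=(27,258,.04))
for k,(x,y,z) in P.items(): print(k,atz('top',*tc(x,y),z).round(4))
S=dict(knobtop=(233,308,.126),neck=(478,123,.092),pivot=(551,170,.11),pin=(450,181,.169))
for k,(x,y,z) in S.items(): print('S',k,atz('scene',*sc(x,y),z).round(4))
```

```text
knobtop [ 0.4363 -0.214   0.126 ]
stand [ 0.4357 -0.2148  0.02  ]
neck [ 0.6256 -0.1747  0.092 ]
pivot [ 0.6162 -0.2322  0.11  ]
pin [ 0.5329 -0.2446  0.169 ]
c1 [ 0.7015 -0.1133  0.05  ]
c2 [ 0.6779 -0.2549  0.05  ]
c3 [ 0.5418 -0.2332  0.05  ]
c4 [ 0.5667 -0.0901  0.05  ]
red [ 0.4493 -0.0941  0.122 ]
beak [ 0.4618 -0.3342  0.069 ]
petri [ 0.3538 -0.3369  0.015 ]
weight [ 0.5397 -0.0382  0.04  ]
S knobtop [ 0.4346 -0.2168  0.126 ]
S neck [ 0.6237 -0.1726  0.092 ]
S pivot [ 0.616  -0.2309  0.11  ]
S pin [ 0.5307 -0.2462  0.169 ]
```

View pics/z_jar.png

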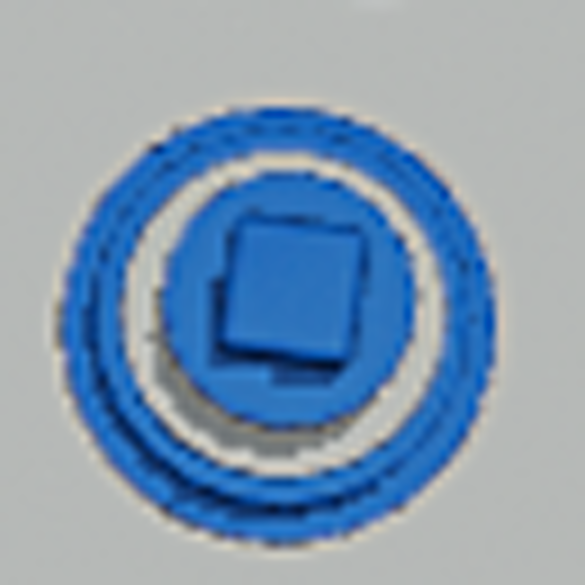

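View pics/z_neck.png

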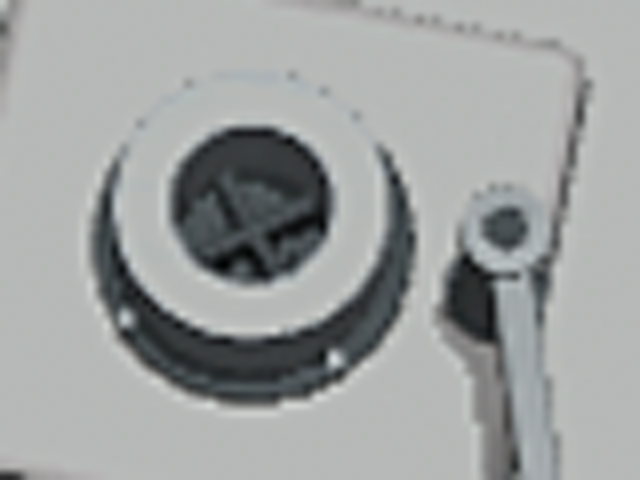

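Run:
```python
from h import *
for uv in [(0,205),(150,232),(163,200),(218,5),(150,205),(0,130)]:
    print(uv,[atz('top',*uv,z).round(3)[:2] for z in (0,.3,.6)])
# knob corners
c=[(235,222),(365,230),(345,353),(222,342)]
p=np.array([atz('top',x/9+245-.45,y/9+200-.45,.126)[:2] for x,y in c]);print(p,p.mean(0))
for i in range(4):
    d=p[(i+1)%4]-p[i];print(np.degrees(np.arctan2(d[1],d[0]))%90,np.linalg.norm(d))
b=[(190,255),(315,205),(225,175),(268,270)]
p=np.array([atz('top',x/8+225-.45,y/8+110-.45,.069)[:2] for x,y in b]);
for i in (0,2):
    d=p[i+1]-p[i];print('cross',np.degrees(np.arctan2(d[1],d[0]))%90)
```

```text
(0, 205) [array([0.49 , 0.358]), array([0.456, 0.195]), array([0.422, 0.032])]
(150, 232) [array([0.44 , 0.045]), array([ 0.421, -0.025]), array([ 0.402, -0.095])]
(163, 200) [array([0.507, 0.022]), array([ 0.468, -0.041]), array([ 0.429, -0.104])]
(218, 5) [array([ 0.948, -0.078]), array([ 0.777, -0.112]), array([ 0.607, -0.145])]
(150, 205) [array([0.496, 0.048]), array([ 0.46 , -0.023]), array([ 0.424, -0.094])]
(0, 130) [array([0.651, 0.375]), array([0.569, 0.207]), array([0.487, 0.038])]
[[ 0.45016151 -0.20232057]
 [ 0.44903797 -0.22857641]
 [ 0.42424598 -0.22485666]
 [ 0.42598904 -0.20011415]] [ 0.43735863 -0.21396695]
87.5496813143139 0.026279863626390915
81.46707882945921 0.025069484591142444
85.97028076015981 0.024803830223386482
84.78458395218757 0.02427295895142381
cross 23.54625049902313
cross 24.95617046394125
```

>>> {"api": "step_arm", "payload": {"translation": [[0.28,-0.88,0.08],[0.28,-0.88,0.08],[0.28,-0.88,0.08],[0.28,-0.88,0.08],[0.28,-0.88,0.08]], "dr": [[0,0,-0.61],[0,0,-0.61],[0,0,-0.61],[0,0,-0.61],[0,0,-0.61]], "grip": [85,85,85,85,85]}}

```text
time_s: 0.65
tcp_pos: [0.262, 0.2664, 0.2515]
tcp_rot: [[-0.525, 0.851, 0.001], [0.851, 0.525, 0.0], [-0.0, 0.001, -1.0]]
wrist_force: [0.5, -0.4, 0.5]
width: 0.0849
```

>>> {"api": "step_arm", "payload": {"translation": [[0.3,-0.87,0],[0.3,-0.87,0],[0.3,-0.87,0],[0.3,-0.87,0],[0.3,-0.87,0]], "dr": [[0,0,-0.61],[0,0,-0.61],[0,0,-0.61],[0,0,-0.61],[0,0,-0.61]], "grip": [85,85,85,85,85]}}

```text
time_s: 1.15
tcp_pos: [0.3369, 0.0485, 0.2513]
tcp_rot: [[0.088, 0.996, 0.001], [0.996, -0.088, -0.0], [-0.0, 0.001, -1.0]]
wrist_force: [0.4, 0.5, -0.2]
width: 0.0849
```

>>> {"api": "step_arm", "payload": {"translation": [[0.38,-1,-0.08],[0.38,-1,-0.08],[0.38,-1,-0.08],[0.38,-1,-0.08],[0.38,-1,-0.08]], "dr": [[0,0,0],[0,0,0],[0,0,0],[0,0,0],[0,0,0]], "grip": [85,85,85,85,85]}}

```text
time_s: 1.65
tcp_pos: [0.4254, -0.184, 0.2323]
tcp_rot: [[0.081, 0.997, 0.0], [0.997, -0.081, 0.0], [0.0, 0.0, -1.0]]
wrist_force: [1.2, 1.0, 1.4]
width: 0.0852
```

Run:
```python
from h import *
st=readout.get_state();print(st['tcp_pos'],st['tcp_rot'],st['q'])
cv2.imwrite('pics/w1.png',cams.snapshot('wrist')[:,:,::-1])
```

```text
[ 0.42541369 -0.18399111  0.23231824] [[ 8.11049177e-02  9.96705552e-01  1.87586543e-04]
 [ 9.96705560e-01 -8.11049415e-02  1.23106802e-04]
 [ 1.37915428e-04  1.76983983e-04 -9.99999975e-01]] [-2.79615565e+01 -7.09403475e+00  8.99745365e+01  1.13569769e-02
  9.71133121e+01 -2.33080695e+01]
```

View pics/w1.png

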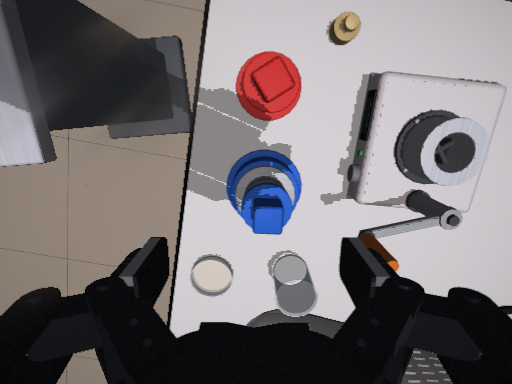

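>>> {"api": "step_arm", "payload": {"translation": [[0.02,-0.05,0],[0.02,-0.05,0],[0.02,-0.05,0]], "dr": [[0,0,0],[0,0,0],[0,0,0]], "grip": [85,85,85]}}

```text
time_s: 2.0
tcp_pos: [0.4302, -0.1934, 0.2332]
tcp_rot: [[0.08, 0.997, 0.001], [0.997, -0.08, -0.0], [0.0, 0.001, -1.0]]
wrist_force: [-0.7, 0.3, -0.3]
width: 0.0851
```

Run:
```python
from h import *
st=readout.get_state();print(st['tcp_pos'],np.degrees(np.arctan2(st['tcp_rot'][1,1],st['tcp_rot'][0,1])),st['joint_velocities'])
T=wristT()
im=cams.snapshot('wrist')[:,:,::-1]
cv2.imwrite('pics/w2.png',im);np.save('w2T.npy',T)
cv2.imwrite('pics/w2c.png',cv2.resize(im[130:270,190:330],None,fx=5,fy=5,interpolation=cv2.INTER_CUBIC))
```

```text
[ 0.43024004 -0.19340897  0.23318471] -4.565617414824009 [ 0.78673401 -1.08128152  0.48212849  0.01316509 -0.03047058 -0.01730417]
```

View pics/w2c.png

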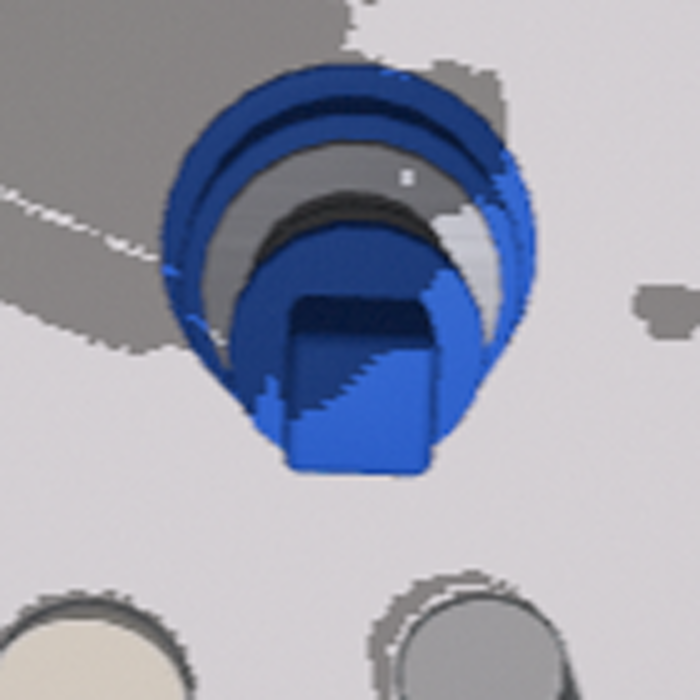

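Run:
```python
from h import *
T=np.load('w2T.npy')
c=[(294,335),(438,342),(430,474),(287,469)]
f=lambda x,y:(x/5+190-.4,y/5+130-.4)
p=np.array([atz('wrist',*f(x,y),.126,T)[:2] for x,y in c]);print(p,p.mean(0))
for i in range(4):
    d=p[(i+1)%4]-p[i];print(np.degrees(np.arctan2(d[1],d[0]))%90,np.linalg.norm(d))
```

```text
[[ 0.42523372 -0.19837505]
 [ 0.45105512 -0.20177171]
 [ 0.44809742 -0.22720965]
 [ 0.42174648 -0.22409238]] [ 0.43653318 -0.2128622 ]
82.50609436853568 0.026043853994511874
83.36791751131388 0.02560931355932043
83.25336409529226 0.02653468350409888
82.2778596226331 0.025952686396510844
```

>>> {"api": "step_arm", "payload": {"translation": [[0.025,-0.078,0],[0.025,-0.078,-0.15],[0.025,-0.078,-0.33],[0.025,-0.078,-0.33],[0.025,-0.078,-0.33]], "dr": [[0,0,-0.042],[0,0,-0.042],[0,0,-0.042],[0,0,-0.042],[0,0,-0.042]], "grip": [85,85,85,85,85]}}

```text
time_s: 2.55
tcp_pos: [0.4366, -0.213, 0.1515]
tcp_rot: [[0.123, 0.992, 0.0], [0.992, -0.123, -0.0], [-0.0, 0.0, -1.0]]
wrist_force: [1.5, -1.1, 1.4]
width: 0.0851
```

```bash
cat > look.py <<'E'
from h import *
import sys
st=readout.get_state();print(st['time_s'],st['tcp_pos'].round(4),np.degrees(np.arctan2(st['tcp_rot'][1,1],st['tcp_rot'][0,1])).round(2),st['wrist_force'].round(2),st['torque'].round(2),st['width'])
n=sys.argv[1];T=wristT();np.save(f'{n}T.npy',T)
im=cams.snapshot(sys.argv[2] if len(sys.argv)>2 else 'wrist')[:,:,::-1]
cv2.imwrite(f'pics/{n}.png',im)
E
python3 look.py w3
```

```text
2.55 [ 0.4366 -0.213   0.1515] -7.06 [ 1.55 -1.08  1.4 ] [0.   0.01 0.01] 0.0850838683566501
```

View pics/w3.png

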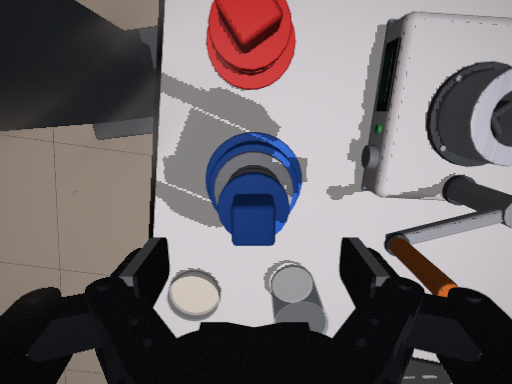

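The knob is at (253,225), midway between the fingers at about (150,·) and (360,·), and square to them. I'll go down and grip.

>>> {"api": "step_arm", "payload": {"translation": [[0,0,-0.226],[0,0,-0.226],[0,0,-0.226]], "dr": [[0,0,0],[0,0,0],[0,0,0]], "grip": [85,85,85]}}

```text
time_s: 2.9
tcp_pos: [0.4366, -0.2136, 0.0947]
tcp_rot: [[0.124, 0.992, -0.0], [0.992, -0.124, 0.0], [0.0, -0.0, -1.0]]
wrist_force: [-1.1, 0.1, 0.3]
width: 0.0848
```

>>> {"api": "step_arm", "payload": {"translation": [[0,0,0],[0,0,0],[0,0,0],[0,0,0],[0,0,0]], "dr": [[0,0,0],[0,0,0],[0,0,0],[0,0,0],[0,0,0]], "grip": [20,20,20,20,20], "newtons": 40}}

```text
time_s: 3.4
tcp_pos: [0.4368, -0.214, 0.0946]
tcp_rot: [[0.124, 0.992, 0.001], [0.992, -0.124, -0.001], [-0.001, 0.001, -1.0]]
wrist_force: [-1.0, 0.8, 4.9]
width: 0.0278
```

>>> {"api": "step_arm", "payload": {"translation": [[0,0,0.06],[0,0,0.16],[0,0,0.3],[0,0,0.44],[0,0,0.46]], "dr": [[0,0,0],[0,0,0],[0,0,0],[0,0,0],[0,0,0]], "grip": [20,20,20,20,20]}}

```text
time_s: 3.9
tcp_pos: [0.4378, -0.2145, 0.2128]
tcp_rot: [[0.124, 0.992, 0.006], [0.992, -0.124, -0.004], [-0.003, 0.006, -1.0]]
wrist_force: [-0.3, -1.2, -3.5]
width: 0.0275
```

```bash
python3 look.py w4
```

```text
3.9 [ 0.4378 -0.2145  0.2128] -7.13 [-0.3  -1.22 -3.47] [ 0.02 -0.06 -0.02] 0.027506285737354995
```

View pics/w4.png

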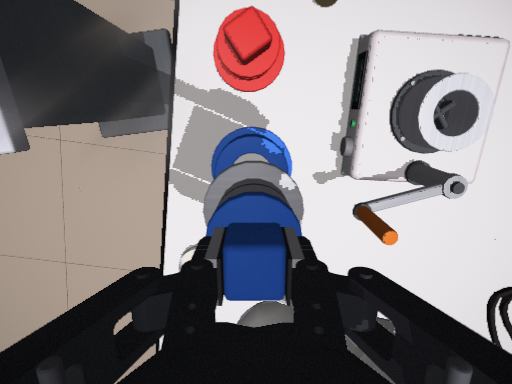

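>>> {"api": "step_arm", "payload": {"translation": [[0,0,0.12],[0.1,0,0.24],[0.3,0,0.24],[0.48,0,0.24],[0.66,0,0.24]], "dr": [[0,0,0],[0,0,0.12],[0,0,0.25],[0,0,0.38],[0,0,0.523]], "grip": [20,20,20,20,20]}}

```text
time_s: 4.45
tcp_pos: [0.6027, -0.2134, 0.2653]
tcp_rot: [[-0.416, 0.909, -0.004], [0.909, 0.416, 0.002], [0.003, -0.003, -1.0]]
wrist_force: [-0.2, -0.6, -2.8]
width: 0.0275
```

>>> {"api": "step_arm", "payload": {"translation": [[0.17,-0.04,0],[0.17,-0.04,0],[0.17,-0.04,0]], "dr": [[0,0,0],[0,0,0],[0,0,0]], "grip": [20,20,20]}}

```text
time_s: 4.75
tcp_pos: [0.6441, -0.2236, 0.2625]
tcp_rot: [[-0.411, 0.912, -0.008], [0.912, 0.411, 0.003], [0.006, -0.006, -1.0]]
wrist_force: [-0.0, 0.2, -3.6]
width: 0.0277
```

```bash
python3 look.py w5
```

```text
4.75 [ 0.6441 -0.2236  0.2625] 24.25 [-0.01  0.17 -3.57] [ 0.05 -0.   -0.01] 0.027707444091673653
```

View pics/w5.png

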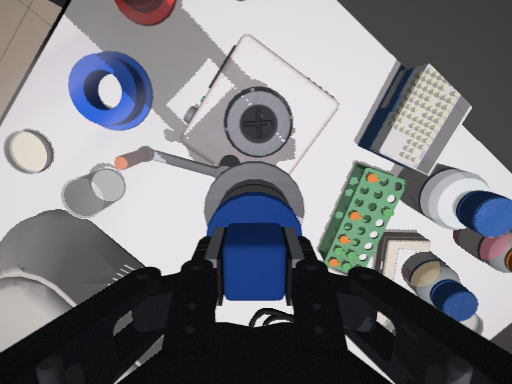

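```bash
python3 -c "
import cv2
a=cv2.imread('pics/w5.png')[80:165,215:305]
cv2.imwrite('pics/w5c.png',cv2.resize(a,None,fx=7,fy=7,interpolation=cv2.INTER_CUBIC))"
```

```text
(no output)
```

View pics/w5c.png

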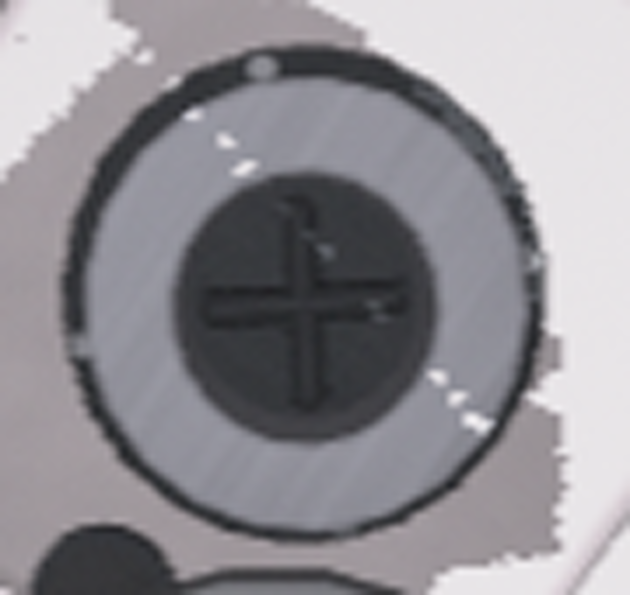

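```bash
python3 - <<'E'
from h import *
T=np.load('w5T.npy')
f=lambda x,y:(x/7+215-.43,y/7+80-.43)
for c in [(307,306),(306.5,306.5)]: print('well',atz('wrist',*f(*c),.092,T))
for a,b in [((205,308),(405,296)),((297,205),(310,405))]:
    d=atz('wrist',*f(*a),.069,T)-atz('wrist',*f(*b),.069,T);print(np.degrees(np.arctan2(d[1],d[0]))%90)
# check widths
print(np.linalg.norm(atz('wrist',*f(177,306),.092,T)-atz('wrist',*f(437,306),.092,T)))
# jar flange/lid: predicted outline at TCP axis
M=cams.calibration('wrist')['mount']
for n,r,z in [('flange',.036,.040),('flangebot',.036,.032),('lid',.027,.088)]:
    # tool coords z of feature: TCP at origin+.0905
    pts=[]
    for t in np.linspace(0,2*np.pi,73):
        pts.append(proj('wrist',[r*np.cos(t),r*np.sin(t),.0905-z],M))
    pts=np.array(pts);print(n,pts.min(0),pts.max(0))
E
python3 -c "
import cv2
a=cv2.imread('pics/w5.png')[145:305,190:315]
cv2.imwrite('pics/w5d.png',cv2.resize(a,None,fx=3.7,fy=3.7,interpolation=cv2.INTER_CUBIC))"
```

```text
well [ 0.62476708 -0.16966375  0.092     ]
well [ 0.62472878 -0.16976166  0.092     ]
27.61597522957058
28.28070393206862
0.03922975637072522
flange [202.02961948 161.64234297] [303.72094639 257.75623695]
flangebot [203.90854512 159.68407523] [301.90192323 252.64286664]
lid [203.40956945 194.43246371] [301.8718753  284.72749385]
```

View pics/w5d.png

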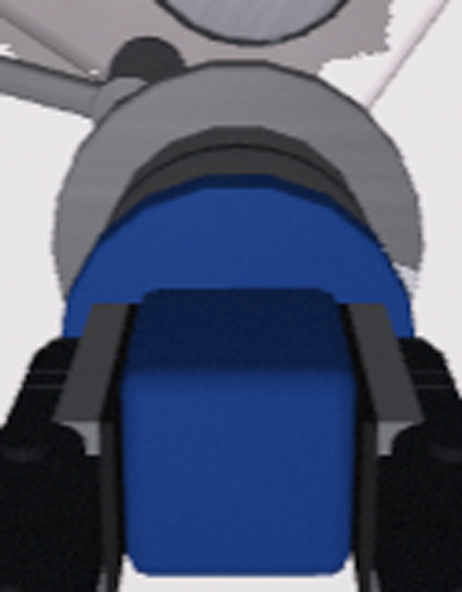

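>>> {"api": "step_arm", "payload": {"translation": [[-0.04,0.11,0],[-0.078,0.214,0],[-0.078,0.214,-0.1],[-0.078,0.214,-0.25],[-0.078,0.214,-0.25]], "dr": [[0,0,0],[-0.003,-0.0076,0.062],[-0.003,-0.0076,0.062],[-0.003,-0.0076,0.062],[-0.003,-0.0076,0.062]], "grip": [20,20,20,20,20]}}

```text
time_s: 5.3
tcp_pos: [0.621, -0.1693, 0.2011]
tcp_rot: [[-0.469, 0.883, -0.001], [0.883, 0.469, 0.0], [0.0, -0.001, -1.0]]
wrist_force: [-0.3, 0.2, -6.7]
width: 0.0276
```

>>> {"api": "step_arm", "payload": {"translation": [[0,0,0],[0,0,0]], "dr": [[0,0,0],[0,0,0]], "grip": [20,20]}}

```text
time_s: 5.5
tcp_pos: [0.6249, -0.1707, 0.2096]
tcp_rot: [[-0.468, 0.883, 0.013], [0.883, 0.468, -0.004], [-0.01, 0.009, -1.0]]
wrist_force: [0.5, -0.1, -2.9]
width: 0.0274
```

```bash
python3 look.py w6; python3 look.py s6 scene; python3 look.py t6 top; python3 -c "
from h import *
print(readout.get_state()['tcp_rot'].round(4))
a=cv2.imread('pics/s6.png')[120:230,220:370]
cv2.imwrite('pics/s6c.png',cv2.resize(a,None,fx=5,fy=5,interpolation=cv2.INTER_CUBIC))
a=cv2.imread('pics/t6.png')[80:220,180:340]
cv2.imwrite('pics/t6c.png',cv2.resize(a,None,fx=4,fy=4,interpolation=cv2.INTER_CUBIC))
"
```

```text
5.5 [ 0.6249 -0.1707  0.2096] 27.94 [ 0.53 -0.11 -2.87] [-0.08 -0.01  0.  ] 0.027375366473522494
5.55 [ 0.6251 -0.1708  0.2096] 27.94 [ 0.24  0.32 -3.55] [-0.01  0.01  0.06] 0.027267933255872675
5.6 [ 0.6251 -0.1707  0.2091] 27.95 [-0.22 -0.38 -3.61] [-0.02  0.    0.01] 0.027505292011781344
[[-0.4686  0.8833  0.0115]
 [ 0.8834  0.4687 -0.004 ]
 [-0.0089  0.0083 -0.9999]]
```

View pics/w6.png

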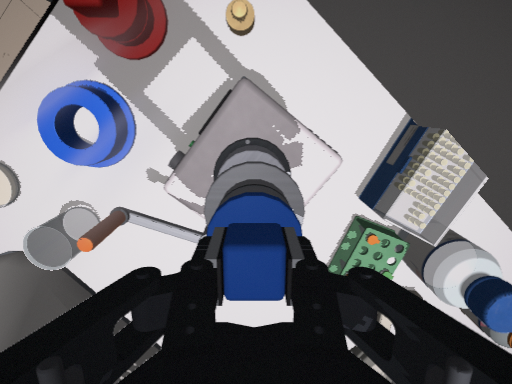

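View pics/s6c.png

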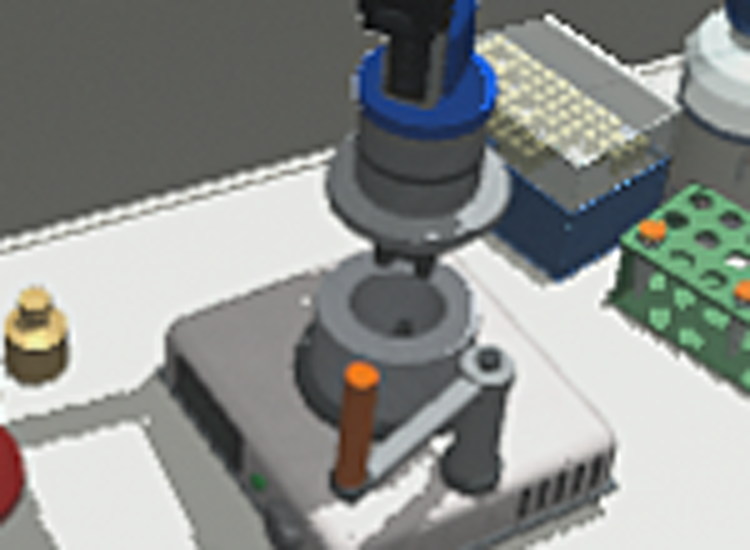

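View pics/t6c.png

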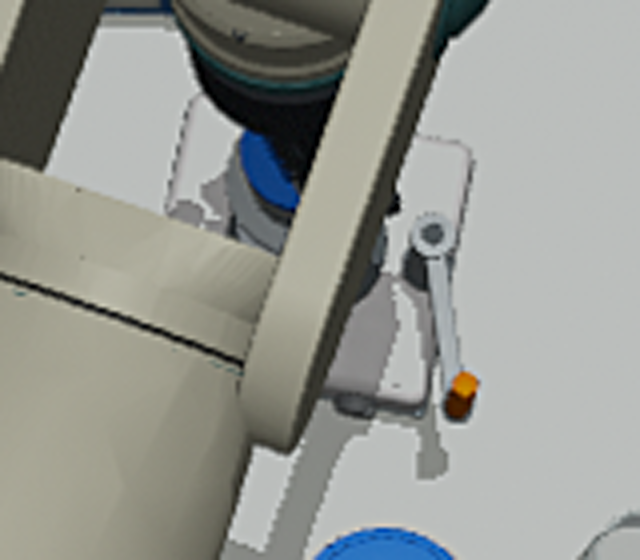

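>>> {"api": "step_arm", "payload": {"translation": [[0,0,0],[0,0,0],[0,0,0]], "dr": [[0,0,0],[0,0,0],[0,0,0]], "grip": [20,20,20]}}

```text
time_s: 5.95
tcp_pos: [0.6245, -0.1703, 0.2062]
tcp_rot: [[-0.469, 0.883, 0.008], [0.883, 0.469, -0.003], [-0.006, 0.006, -1.0]]
wrist_force: [-0.2, -0.3, -4.0]
width: 0.0275
```

>>> {"api": "step_arm", "payload": {"translation": [[0,0,0],[0,0,0],[0,0,0]], "dr": [[0,0,0],[0,0,0],[0,0,0]], "grip": [20,20,20]}}

```text
time_s: 6.25
tcp_pos: [0.6245, -0.1703, 0.2061]
tcp_rot: [[-0.469, 0.883, 0.008], [0.883, 0.469, -0.003], [-0.006, 0.006, -1.0]]
wrist_force: [-0.0, -0.0, -3.2]
width: 0.0274
```

```bash
python3 look.py s7 scene; python3 -c "
from h import *
print(readout.get_state()['tcp_rot'].round(4))"
```

```text
6.25 [ 0.6245 -0.1703  0.2061] 27.96 [-0.05 -0.01 -3.22] [0.01 0.06 0.06] 0.02737343139438653
[[-0.4689  0.8832  0.0081]
 [ 0.8832  0.4689 -0.0028]
 [-0.0062  0.0058 -1.    ]]
```

>>> {"api": "step_arm", "payload": {"translation": [[0,0,-0.04],[0.001,0.001,-0.06],[0.001,0.001,-0.06],[0.001,0.001,-0.06],[0.001,0.001,-0.06]], "dr": [[0.003,0.0076,0],[0.003,0.0076,0],[0.003,0.0076,0],[0.003,0.0076,0],[0.003,0.0076,0]], "grip": [20,20,20,20,20]}}

```text
time_s: 6.8
tcp_pos: [0.6249, -0.17, 0.1915]
tcp_rot: [[-0.469, 0.883, 0.001], [0.883, 0.469, 0.0], [-0.0, 0.001, -1.0]]
wrist_force: [0.7, -0.2, -3.8]
width: 0.0272
```

```bash
python3 look.py w7; python3 look.py s8 scene; python3 -c "
from h import *
print(readout.get_state()['tcp_rot'].round(4))
a=cv2.imread('pics/s8.png')[120:230,220:370]
cv2.imwrite('pics/s8c.png',cv2.resize(a,None,fx=5,fy=5,interpolation=cv2.INTER_CUBIC))
a=cv2.imread('pics/w7.png')[120:310,180:330]
cv2.imwrite('pics/w7c.png',cv2.resize(a,None,fx=3.5,fy=3.15,interpolation=cv2.INTER_CUBIC))
"
```

```text
6.8 [ 0.6249 -0.17    0.1915] 27.96 [ 0.68 -0.2  -3.75] [0.   0.05 0.03] 0.027202595482702027
6.85 [ 0.6249 -0.1701  0.1916] 27.97 [-0.3  -0.51 -4.55] [-0.01  0.01 -0.02] 0.027116619195911518
[[-4.689e-01  8.832e-01  8.000e-04]
 [ 8.832e-01  4.689e-01  1.000e-04]
 [-3.000e-04  8.000e-04 -1.000e+00]]
```

View pics/w7c.png

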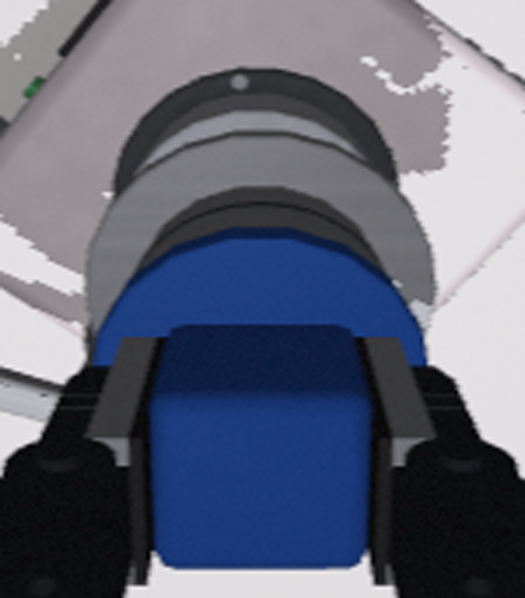

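View pics/s8c.png

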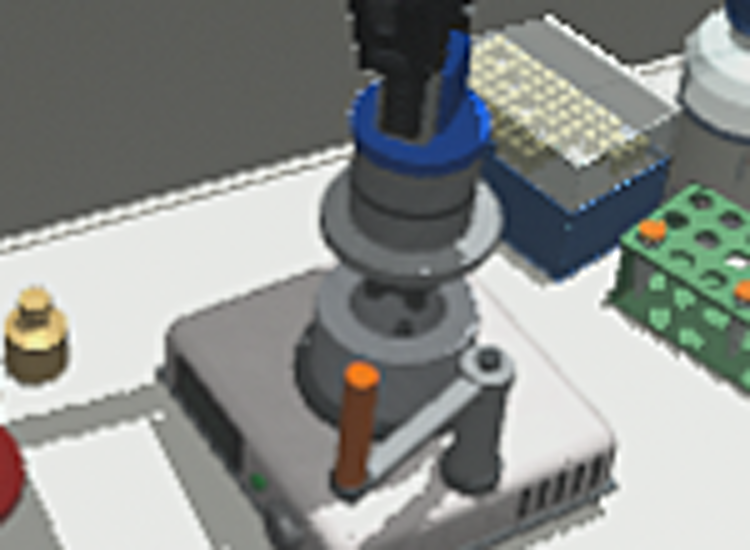

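Run:
```python
from h import *
from scipy.optimize import least_squares
def ext(name,xy,circs,T=None):
    P=np.array([proj(name,[xy[0]+r*np.cos(t),xy[1]+r*np.sin(t),z],T) for r,z in circs for t in np.linspace(0,2*np.pi,181)])
    return P
f=lambda x,y:(x/5+220-.4,y/5+120-.4)
o=.1915-.0905
def fit(name,circs,xmin,xmax,ye,which,T=None):
    def r(p):
        P=ext(name,p,circs,T);return [P[:,0].min()-xmin,P[:,0].max()-xmax,(P[:,1].max() if which>0 else P[:,1].min())-ye]
    s=least_squares(r,[.625,-.17],diff_step=1e-4);print(s.x.round(4),s.fun.round(2))
fit('scene',[(.036,o+.032),(.036,o+.04)],f(321,0)[0],f(502,0)[0],f(0,286)[1],1)
fit('scene',[(.034,.092)],f(314,0)[0],f(477,0)[0],f(0,362)[1],1)
T=np.load('w7T.npy')
g=lambda x,y:(x/3.5+180-.36,y/3.15+120-.34)
fit('wrist',[(.036,o+.032),(.036,o+.04)],g(88,0)[0],g(435,0)[0],g(0,131)[1],-1,T)
# neck top in wrist: top 111, sides not visible
for y in (-.168,-.17,-.172): print(ext('wrist',[.625,y],[(.034,.092)],T).min(0), g(0,111))
```

```text
Traceback (most recent call last):
  File "h.py", line 13, in proj
    c=cams.calibration(name);K=c['intrinsics']
ValueError: time passes only in moves, steps and waits
```

```bash
sed -i 's/cams\.calibration(/cal(/' h.py; sed -i '2a import functools\n@functools.lru_cache(None)\ndef cal(n): return cams.calibration(n)' h.py
cat > fit.py <<'E'
from h import *
from scipy.optimize import least_squares
def ext(name,xy,circs,T=None):
    return np.array([proj(name,[xy[0]+r*np.cos(t),xy[1]+r*np.sin(t),z],T) for r,z in circs for t in np.linspace(0,2*np.pi,181)])
def fit(name,circs,xmin,xmax,ye,which,T=None):
    def r(p):
        P=ext(name,p,circs,T);return [P[:,0].min()-xmin,P[:,0].max()-xmax,(P[:,1].max() if which>0 else P[:,1].min())-ye]
    s=least_squares(r,[.625,-.17],diff_step=1e-4);print(name,s.x.round(4),s.fun.round(2))
E
python3 - <<'E'
from fit import *
f=lambda x,y:(x/5+220-.4,y/5+120-.4)
o=.1915-.0905
fit('scene',[(.036,o+.032),(.036,o+.04)],f(321,0)[0],f(502,0)[0],f(0,286)[1],1)
fit('scene',[(.034,.092)],f(314,0)[0],f(477,0)[0],f(0,362)[1],1)
T=np.load('w7T.npy')
g=lambda x,y:(x/3.5+180-.36,y/3.15+120-.34)
fit('wrist',[(.036,o+.032),(.036,o+.04)],g(88,0)[0],g(435,0)[0],g(0,131)[1],-1,T)
for y in (-.168,-.17,-.172): print(ext('wrist',[.625,y],[(.034,.092)],T).min(0), g(0,111))
E
```

```text
scene [ 0.6274 -0.1707] [-0.35  0.35 -0.03]
scene [ 0.6237 -0.1713] [-0.39  0.4  -0.03]
wrist [ 0.6264 -0.1706] [-1.24  1.24  0.12]
[215.02329264 151.83731486] (179.64, 154.89809523809524)
[214.01913483 153.94139918] (179.64, 154.89809523809524)
[213.01881581 156.03727525] (179.64, 154.89809523809524)
```

>>> {"api": "step_arm", "payload": {"translation": [[-0.0096,0,0],[-0.0096,0,-0.01],[-0.0096,0,-0.02],[-0.0096,0,-0.03],[-0.0096,0,-0.03]], "dr": [[0,0,0],[0,0,0],[0,0,0],[0,0,0],[0,0,0]], "grip": [20,20,20,20,20]}}

```text
time_s: 7.4
tcp_pos: [0.6221, -0.1699, 0.1829]
tcp_rot: [[-0.469, 0.883, -0.001], [0.883, 0.469, 0.001], [0.001, -0.001, -1.0]]
wrist_force: [-0.0, 1.0, -3.5]
width: 0.0275
```

```bash
python3 look.py s9 scene; python3 look.py w9;python3 -c "
from h import *
a=cv2.imread('pics/s9.png')[140:215,265:345]
cv2.imwrite('pics/s9c.png',cv2.resize(a,None,fx=8,fy=8,interpolation=cv2.INTER_CUBIC))
a=cv2.imread('pics/w9.png')[120:250,190:320]
cv2.imwrite('pics/w9c.png',cv2.resize(a,None,fx=4.5,fy=4.5,interpolation=cv2.INTER_CUBIC))
"
```

```text
7.4 [ 0.6221 -0.1699  0.1829] 27.96 [-0.03  0.99 -3.54] [ 0.   -0.01 -0.  ] 0.02754870222301522
7.45 [ 0.6222 -0.17    0.1832] 27.96 [ 0.26 -0.1  -3.1 ] [-0.01  0.01  0.03] 0.027331170125664134
```

View pics/s9c.png

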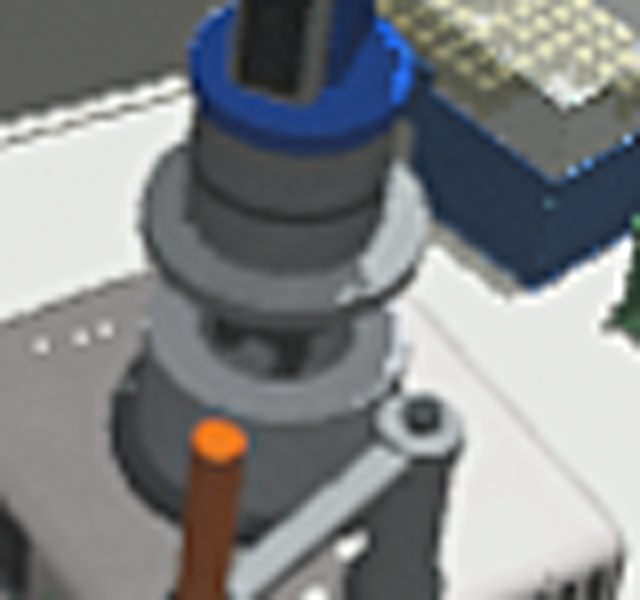

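View pics/w9c.png

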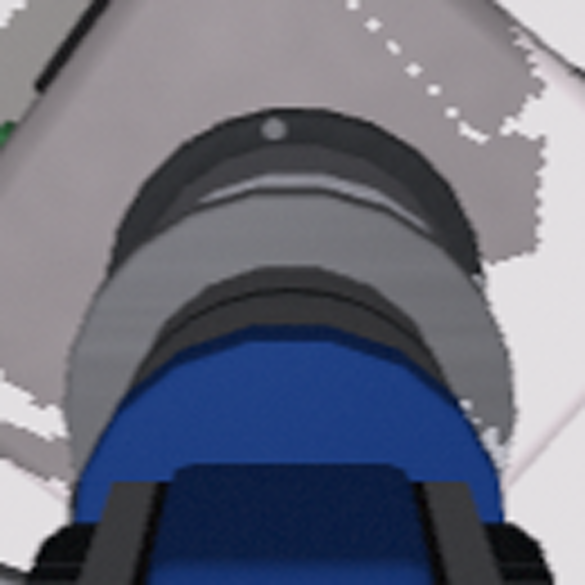

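Run:
```python
from fit import *
f=lambda x,y:(x/8+265-.44,y/8+140-.44)
o=.183-.0905
fit('scene',[(.036,o+.032),(.036,o+.04)],f(142,0)[0],f(428,0)[0],f(0,317)[1],1)
fit('scene',[(.027,o+.088),(.027,o+.082)],f(189,0)[0],f(415,0)[0],f(0,155)[1],1)
fit('scene',[(.034,.092)],f(147,0)[0],f(398,0)[0],f(0,421)[1],1)
T=np.load('w9T.npy')
g=lambda x,y:(x/4.5+190-.39,y/4.5+120-.39)
fit('wrist',[(.036,o+.032),(.036,o+.04)],g(65,0)[0],g(515,0)[0],g(0,188)[1],-1,T)
for y in (-.168,-.17,-.172):
  P=ext('wrist',[.6236,y],[(.034,.092)],T);i=P[:,1].argmin();print(P[i], g(290,173))
```

```text
scene [ 0.6269 -0.1675] [-0.42  0.42 -0.03]
scene [ 0.6223 -0.1721] [-0.22  0.22 -0.01]
scene [ 0.6234 -0.1715] [-1.01  1.02 -0.07]
wrist [ 0.6236 -0.1707] [-0.74  0.74  0.07]
[255.58295266 154.14613912] (254.05444444444447, 158.05444444444447)
[254.42541314 156.31457928] (254.05444444444447, 158.05444444444447)
[253.27254439 158.47429302] (254.05444444444447, 158.05444444444447)
```

>>> {"api": "step_arm", "payload": {"translation": [[-0.001,-0.003,0],[-0.001,-0.003,-0.01],[-0.001,-0.003,-0.02],[-0.001,-0.003,-0.03],[-0.001,-0.003,-0.03]], "dr": [[0,0,0],[0,0,0],[0,0,0],[0,0,0],[0,0,0]], "grip": [20,20,20,20,20]}}

```text
time_s: 8.0
tcp_pos: [0.6219, -0.1707, 0.1754]
tcp_rot: [[-0.469, 0.883, -0.001], [0.883, 0.469, 0.001], [0.001, -0.0, -1.0]]
wrist_force: [0.3, -0.5, -3.2]
width: 0.0274
```

>>> {"api": "step_arm", "payload": {"translation": [[0,0,-0.004],[0,0,-0.008],[0,0,-0.012],[0,0,-0.012]], "dr": [[0,0,0],[0,0,0],[0,0,0],[0,0,0]], "grip": [20,20,20,20]}}

```text
time_s: 8.4
tcp_pos: [0.622, -0.1707, 0.173]
tcp_rot: [[-0.469, 0.883, -0.0], [0.883, 0.469, 0.0], [0.0, 0.0, -1.0]]
wrist_force: [0.3, -0.5, -3.5]
width: 0.0279
```

>>> {"api": "step_arm", "payload": {"translation": [[0,0,-0.004],[0,0,-0.004],[0,0,-0.004]], "dr": [[0,0,0],[0,0,0],[0,0,0]], "grip": [20,20,20]}}

```text
time_s: 8.7
tcp_pos: [0.6221, -0.1708, 0.1722]
tcp_rot: [[-0.469, 0.883, 0.0], [0.883, 0.469, 0.0], [0.0, 0.0, -1.0]]
wrist_force: [-0.4, 0.5, -3.7]
width: 0.0273
```

>>> {"api": "step_arm", "payload": {"translation": [[0,0,-0.004],[0,0,-0.004],[0,0,-0.004]], "dr": [[0,0,0],[0,0,0],[0,0,0]], "grip": [20,20,20]}}

```text
time_s: 9.0
tcp_pos: [0.6221, -0.1708, 0.1712]
tcp_rot: [[-0.469, 0.883, 0.0], [0.883, 0.469, 0.0], [0.0, 0.0, -1.0]]
wrist_force: [-0.1, 0.1, -3.2]
width: 0.0278
```

>>> {"api": "step_arm", "payload": {"translation": [[0,0,-0.004],[0,0,-0.004],[0,0,-0.004]], "dr": [[0,0,0],[0,0,0],[0,0,0]], "grip": [20,20,20]}}

```text
time_s: 9.3
tcp_pos: [0.6222, -0.1707, 0.1702]
tcp_rot: [[-0.469, 0.883, 0.0], [0.883, 0.469, 0.0], [0.0, 0.001, -1.0]]
wrist_force: [0.2, 0.2, -4.1]
width: 0.0275
```

>>> {"api": "step_arm", "payload": {"translation": [[0,0,-0.004],[0,0,-0.004],[0,0,-0.004]], "dr": [[0,0,0],[0,0,0],[0,0,0]], "grip": [20,20,20]}}

```text
time_s: 9.6
tcp_pos: [0.6222, -0.1707, 0.1692]
tcp_rot: [[-0.469, 0.883, 0.001], [0.883, 0.469, 0.0], [0.0, 0.001, -1.0]]
wrist_force: [0.4, 0.3, -4.0]
width: 0.0275
```

>>> {"api": "step_arm", "payload": {"translation": [[0,0,-0.004],[0,0,-0.004],[0,0,-0.004]], "dr": [[0,0,0],[0,0,0],[0,0,0]], "grip": [20,20,20]}}

```text
time_s: 9.9
tcp_pos: [0.6222, -0.1707, 0.1682]
tcp_rot: [[-0.469, 0.883, 0.001], [0.883, 0.469, 0.0], [0.0, 0.001, -1.0]]
wrist_force: [1.8, -0.1, -3.9]
width: 0.0273
```

>>> {"api": "step_arm", "payload": {"translation": [[0.001,0,0],[0.001,0,0],[0.001,0,0]], "dr": [[0,0,0],[0,0,0],[0,0,0]], "grip": [20,20,20]}}

```text
time_s: 10.2
tcp_pos: [0.6223, -0.1708, 0.1682]
tcp_rot: [[-0.469, 0.883, 0.0], [0.883, 0.469, 0.0], [0.0, 0.0, -1.0]]
wrist_force: [1.7, 0.9, -3.7]
width: 0.0278
```

>>> {"api": "step_arm", "payload": {"translation": [[0,0,-0.004],[0,0,-0.004],[0,0,-0.004]], "dr": [[0,0,0],[0,0,0],[0,0,0]], "grip": [20,20,20]}}

```text
time_s: 10.5
tcp_pos: [0.6224, -0.1708, 0.1671]
tcp_rot: [[-0.469, 0.883, 0.0], [0.883, 0.469, 0.0], [0.0, 0.0, -1.0]]
wrist_force: [1.3, 1.4, -3.4]
width: 0.0276
```

>>> {"api": "step_arm", "payload": {"translation": [[0,0,-0.004],[0,0,-0.004],[0,0,-0.004]], "dr": [[0,0,0],[0,0,0],[0,0,0]], "grip": [20,20,20]}}

```text
time_s: 10.8
tcp_pos: [0.6224, -0.1708, 0.1661]
tcp_rot: [[-0.469, 0.883, 0.0], [0.883, 0.469, 0.0], [0.0, 0.0, -1.0]]
wrist_force: [2.0, 1.9, -3.0]
width: 0.0278
```

>>> {"api": "step_arm", "payload": {"translation": [[0.002,0.002,0],[0.002,0.002,0],[0.002,0.002,0]], "dr": [[0,0,0],[0,0,0],[0,0,0]], "grip": [20,20,20]}}

```text
time_s: 11.1
tcp_pos: [0.6226, -0.1704, 0.1659]
tcp_rot: [[-0.469, 0.883, -0.001], [0.883, 0.469, 0.0], [0.001, -0.0, -1.0]]
wrist_force: [0.6, -0.2, -4.6]
width: 0.0272
```

>>> {"api": "step_arm", "payload": {"translation": [[0.002,0.002,0],[0.002,0.002,0],[0.002,0.002,0]], "dr": [[0,0,0],[0,0,0],[0,0,0]], "grip": [20,20,20]}}

```text
time_s: 11.4
tcp_pos: [0.6233, -0.1698, 0.1661]
tcp_rot: [[-0.469, 0.883, -0.0], [0.883, 0.469, 0.0], [0.0, 0.0, -1.0]]
wrist_force: [-0.2, 0.9, -4.1]
width: 0.0271
```

>>> {"api": "step_arm", "payload": {"translation": [[0,0,-0.006],[0,0,-0.006],[0,0,-0.006]], "dr": [[0,0,0],[0,0,0],[0,0,0]], "grip": [20,20,20]}}

```text
time_s: 11.7
tcp_pos: [0.6233, -0.1698, 0.1646]
tcp_rot: [[-0.469, 0.883, -0.0], [0.883, 0.469, 0.0], [0.0, 0.0, -1.0]]
wrist_force: [-0.2, 0.3, -2.8]
width: 0.0277
```

>>> {"api": "step_arm", "payload": {"translation": [[0,0,-0.006],[0,0,-0.006],[0,0,-0.006]], "dr": [[0,0,0],[0,0,0],[0,0,0]], "grip": [20,20,20]}}

```text
time_s: 12.0
tcp_pos: [0.6233, -0.1698, 0.1631]
tcp_rot: [[-0.469, 0.883, 0.0], [0.883, 0.469, 0.0], [0.0, 0.0, -1.0]]
wrist_force: [0.9, 0.2, -3.8]
width: 0.0276
```

>>> {"api": "step_arm", "payload": {"translation": [[0,0,-0.006],[0,0,-0.006],[0,0,-0.006]], "dr": [[0,0,0],[0,0,0],[0,0,0]], "grip": [20,20,20]}}

```text
time_s: 12.3
tcp_pos: [0.6233, -0.1698, 0.1616]
tcp_rot: [[-0.469, 0.883, -0.0], [0.883, 0.469, 0.0], [0.0, 0.0, -1.0]]
wrist_force: [0.7, -0.8, -3.2]
width: 0.0277
```

Bottom about 0.071 m, no contact yet. I'll go on with 1 mm steps.

>>> {"api": "step_arm", "payload": {"translation": [[0,0,-0.004],[0,0,-0.004],[0,0,-0.004]], "dr": [[0,0,0],[0,0,0],[0,0,0]], "grip": [20,20,20]}}

```text
time_s: 12.6
tcp_pos: [0.6233, -0.1698, 0.1606]
tcp_rot: [[-0.469, 0.883, 0.0], [0.883, 0.469, 0.0], [0.0, 0.0, -1.0]]
wrist_force: [-0.4, -0.3, -3.8]
width: 0.0276
```

>>> {"api": "step_arm", "payload": {"translation": [[0,0,-0.004],[0,0,-0.004],[0,0,-0.004]], "dr": [[0,0,0],[0,0,0],[0,0,0]], "grip": [20,20,20]}}

```text
time_s: 12.9
tcp_pos: [0.6233, -0.1698, 0.1596]
tcp_rot: [[-0.469, 0.883, 0.0], [0.883, 0.469, 0.0], [0.0, 0.0, -1.0]]
wrist_force: [-0.1, 0.4, -4.8]
width: 0.0275
```

>>> {"api": "step_arm", "payload": {"translation": [[0,0,-0.004],[0,0,-0.004],[0,0,-0.004]], "dr": [[0,0,0],[0,0,0],[0,0,0]], "grip": [20,20,20]}}

```text
time_s: 13.2
tcp_pos: [0.6233, -0.1698, 0.1586]
tcp_rot: [[-0.469, 0.883, 0.0], [0.883, 0.469, 0.0], [0.0, 0.0, -1.0]]
wrist_force: [0.3, 0.3, -3.7]
width: 0.0274
```

>>> {"api": "step_arm", "payload": {"translation": [[0,0,-0.004],[0,0,-0.004],[0,0,-0.004]], "dr": [[0,0,0],[0,0,0],[0,0,0]], "grip": [20,20,20]}}

```text
time_s: 13.5
tcp_pos: [0.6233, -0.1698, 0.1576]
tcp_rot: [[-0.469, 0.883, 0.0], [0.883, 0.469, 0.0], [0.0, 0.0, -1.0]]
wrist_force: [-1.0, -0.2, -3.6]
width: 0.0273
```

>>> {"api": "step_arm", "payload": {"translation": [[0,0,-0.004],[0,0,-0.004],[0,0,-0.004]], "dr": [[0,0,0],[0,0,0],[0,0,0]], "grip": [20,20,20]}}

```text
time_s: 13.8
tcp_pos: [0.6233, -0.1697, 0.1566]
tcp_rot: [[-0.469, 0.883, 0.0], [0.883, 0.469, 0.0], [0.0, 0.0, -1.0]]
wrist_force: [0.0, -0.2, -4.4]
width: 0.0271
```

>>> {"api": "step_arm", "payload": {"translation": [[0,0,-0.004],[0,0,-0.004],[0,0,-0.004]], "dr": [[0,0,0],[0,0,0],[0,0,0]], "grip": [20,20,20]}}

```text
time_s: 14.1
tcp_pos: [0.6233, -0.1698, 0.1556]
tcp_rot: [[-0.469, 0.883, 0.0], [0.883, 0.469, 0.0], [0.0, 0.0, -1.0]]
wrist_force: [-0.5, -0.4, -3.9]
width: 0.0272
```

>>> {"api": "step_arm", "payload": {"translation": [[0,0,-0.004],[0,0,-0.004],[0,0,-0.004]], "dr": [[0,0,0],[0,0,0],[0,0,0]], "grip": [20,20,20]}}

```text
time_s: 14.4
tcp_pos: [0.6233, -0.1698, 0.1546]
tcp_rot: [[-0.469, 0.883, 0.0], [0.883, 0.469, 0.0], [0.0, 0.0, -1.0]]
wrist_force: [0.6, -0.0, -4.0]
width: 0.0275
```

>>> {"api": "step_arm", "payload": {"translation": [[0,0,-0.004],[0,0,-0.004],[0,0,-0.004]], "dr": [[0,0,0],[0,0,0],[0,0,0]], "grip": [20,20,20]}}

```text
time_s: 14.7
tcp_pos: [0.6233, -0.1698, 0.1536]
tcp_rot: [[-0.469, 0.883, 0.0], [0.883, 0.469, 0.0], [0.0, 0.0, -1.0]]
wrist_force: [-0.5, 0.1, -4.3]
width: 0.0274
```

Already below the pressed-stop height with no load, so the lugs straddle the cross. Continuing gently to the seat.

>>> {"api": "step_arm", "payload": {"translation": [[0,0,-0.004],[0,0,-0.004],[0,0,-0.004]], "dr": [[0,0,0],[0,0,0],[0,0,0]], "grip": [20,20,20]}}

```text
time_s: 15.0
tcp_pos: [0.6233, -0.1698, 0.1526]
tcp_rot: [[-0.469, 0.883, 0.0], [0.883, 0.469, 0.0], [0.0, 0.0, -1.0]]
wrist_force: [0.4, -0.2, -3.3]
width: 0.0274
```

>>> {"api": "step_arm", "payload": {"translation": [[0,0,-0.003],[0,0,-0.003],[0,0,-0.003]], "dr": [[0,0,0],[0,0,0],[0,0,0]], "grip": [20,20,20]}}

```text
time_s: 15.3
tcp_pos: [0.6233, -0.1698, 0.1519]
tcp_rot: [[-0.469, 0.883, 0.0], [0.883, 0.469, 0.0], [0.0, 0.0, -1.0]]
wrist_force: [0.1, 0.5, -2.9]
width: 0.0273
```

>>> {"api": "step_arm", "payload": {"translation": [[0,0,-0.002],[0,0,-0.002],[0,0,-0.002]], "dr": [[0,0,0],[0,0,0],[0,0,0]], "grip": [20,20,20]}}

```text
time_s: 15.6
tcp_pos: [0.6233, -0.1698, 0.1514]
tcp_rot: [[-0.469, 0.883, 0.0], [0.883, 0.469, 0.0], [0.0, 0.0, -1.0]]
wrist_force: [0.6, 0.2, -4.0]
width: 0.0276
```

>>> {"api": "step_arm", "payload": {"translation": [[0,0,-0.002],[0,0,-0.002],[0,0,-0.002]], "dr": [[0,0,0],[0,0,0],[0,0,0]], "grip": [20,20,20]}}

```text
time_s: 15.9
tcp_pos: [0.6233, -0.1697, 0.1509]
tcp_rot: [[-0.469, 0.883, 0.0], [0.883, 0.469, 0.0], [0.0, 0.0, -1.0]]
wrist_force: [0.2, -0.7, -3.5]
width: 0.0273
```

>>> {"api": "step_arm", "payload": {"translation": [[0,0,-0.002],[0,0,-0.002],[0,0,-0.002]], "dr": [[0,0,0],[0,0,0],[0,0,0]], "grip": [20,20,20]}}

```text
time_s: 16.2
tcp_pos: [0.6234, -0.1699, 0.1507]
tcp_rot: [[-0.469, 0.883, 0.001], [0.883, 0.469, 0.0], [-0.0, 0.001, -1.0]]
wrist_force: [-0.4, 0.0, -2.2]
width: 0.0276
```

```bash
python3 look.py s10 scene; python3 -c "
from h import *
a=cv2.imread('pics/s10.png')[140:215,265:345]
cv2.imwrite('pics/s10c.png',cv2.resize(a,None,fx=8,fy=8,interpolation=cv2.INTER_CUBIC))
"
```

```text
16.2 [ 0.6234 -0.1699  0.1507] 27.96 [-0.37  0.03 -2.23] [0.05 0.08 0.05] 0.027586436093531893
```

View pics/s10c.png

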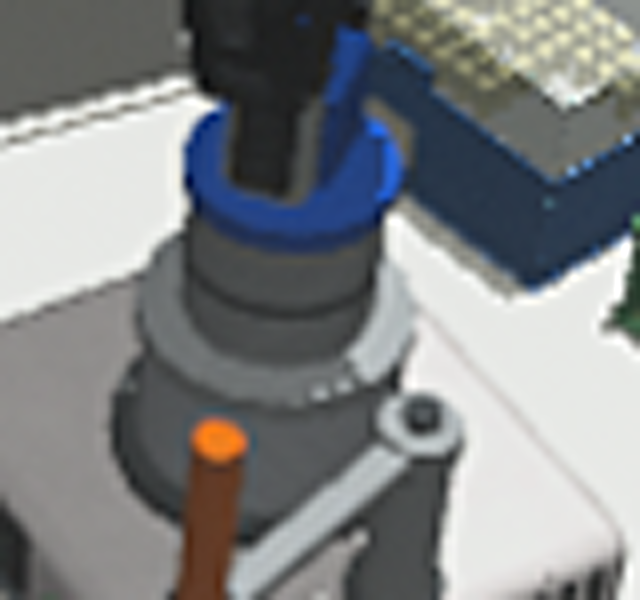

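>>> {"api": "step_arm", "payload": {"translation": [[0,0,-0.002],[0,0,-0.002],[0,0,-0.002]], "dr": [[0,0,0],[0,0,0],[0,0,0]], "grip": [20,20,20]}}

```text
time_s: 16.55
tcp_pos: [0.6235, -0.1699, 0.1507]
tcp_rot: [[-0.469, 0.883, 0.001], [0.883, 0.469, -0.0], [-0.001, 0.001, -1.0]]
wrist_force: [-2.3, -1.8, 2.6]
width: 0.0274
```

Firm seat at TCP z 0.1507 under light pressure, with the flange on the neck in the picture. I'll release and retreat upward.

>>> {"api": "step_arm", "payload": {"translation": [[0,0,0.002],[0,0,0.002],[0,0,0.002],[0,0,0.002],[0,0,0.002]], "dr": [[0,0,0],[0,0,0],[0,0,0],[0,0,0],[0,0,0]], "grip": [27,32,50,60,60]}}

```text
time_s: 17.05
tcp_pos: [0.6234, -0.1697, 0.1503]
tcp_rot: [[-0.469, 0.883, 0.0], [0.883, 0.469, 0.0], [0.0, 0.0, -1.0]]
wrist_force: [-0.1, -0.4, 0.3]
width: 0.0597
```

>>> {"api": "step_arm", "payload": {"translation": [[0,0,0.06],[0,0,0.2],[0,0,0.4],[0,0,0.4]], "dr": [[0,0,0],[0,0,0],[0,0,0],[0,0,0]], "grip": [60,60,60,60]}}

```text
time_s: 17.45
tcp_pos: [0.6254, -0.1704, 0.2611]
tcp_rot: [[-0.469, 0.883, 0.015], [0.883, 0.469, -0.005], [-0.011, 0.011, -1.0]]
wrist_force: [0.6, -0.0, 1.2]
width: 0.0598
```

```bash
python3 look.py w11; python3 look.py s11 scene; python3 -c "
from h import *
a=cv2.imread('pics/s11.png')[120:230,220:370]
cv2.imwrite('pics/s11c.png',cv2.resize(a,None,fx=5,fy=5,interpolation=cv2.INTER_CUBIC))
"
```

```text
17.45 [ 0.6254 -0.1704  0.2611] 27.97 [ 0.57 -0.01  1.16] [-0.03 -0.06 -0.04] 0.05981156223929336
17.5 [ 0.6248 -0.1702  0.2571] 27.97 [-0.01 -1.96 -0.85] [-0.05  0.05 -0.01] 0.05978758302180294
```

View pics/w11.png

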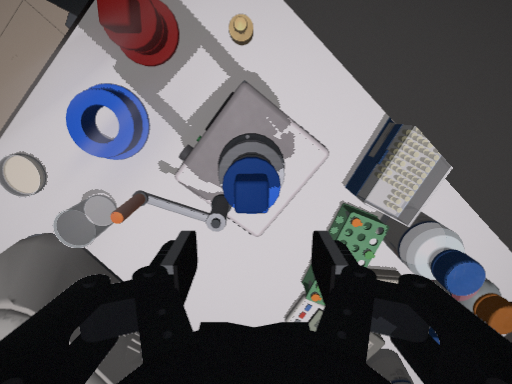

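View pics/s11c.png

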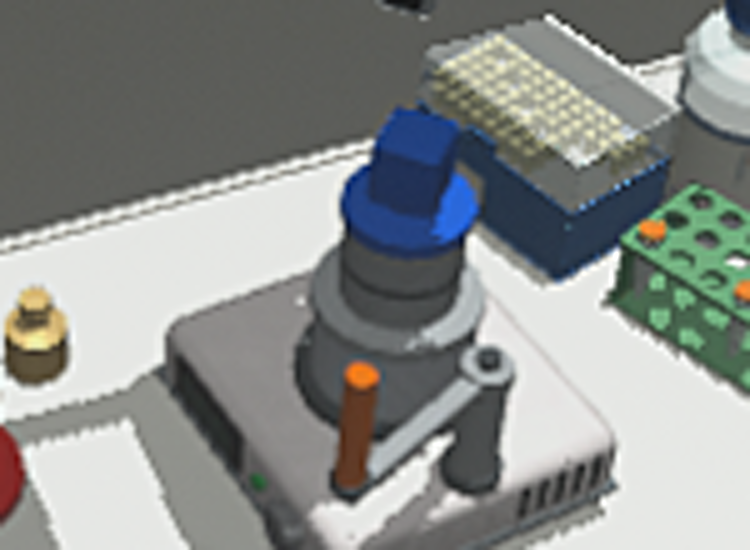

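Run:
```python
from h import *
for uv in [(366,230),(376,190),(395,140),(428,97)]: print([atz('top',*uv,z).round(3)[:2] for z in (0,.2,.3)])
piv=np.array([.6132,-.2311]);r=.083
for a in np.arange(0,1.49,.1).tolist()+[1.48]:
    th=np.radians(189.8)-a; p=piv+r*np.array([np.cos(th),np.sin(th)]); t=np.array([np.sin(th),-np.cos(th)])
    print(round(a,2),p.round(4),(p-.0175*t).round(4),'tooly yaw',round(np.degrees(np.arctan2(t[1],t[0]))-90,1))
```

```text
[array([ 0.453, -0.402]), array([ 0.437, -0.36 ]), array([ 0.43 , -0.339])]
[array([ 0.537, -0.424]), array([ 0.505, -0.378]), array([ 0.489, -0.354])]
[array([ 0.646, -0.467]), array([ 0.592, -0.412]), array([ 0.565, -0.384])]
[array([ 0.743, -0.541]), array([ 0.67 , -0.471]), array([ 0.634, -0.436])]
0.0 [ 0.5314 -0.2452] [ 0.5344 -0.2625] tooly yaw 9.8
0.1 [ 0.5304 -0.237 ] [ 0.5317 -0.2544] tooly yaw 4.1
0.2 [ 0.5302 -0.2287] [ 0.5297 -0.2462] tooly yaw -1.7
0.3 [ 0.5309 -0.2204] [ 0.5286 -0.2378] tooly yaw -7.4
0.4 [ 0.5324 -0.2123] [ 0.5284 -0.2293] tooly yaw -13.1
0.5 [ 0.5347 -0.2043] [ 0.529  -0.2208] tooly yaw -18.8
0.6 [ 0.5377 -0.1966] [ 0.5304 -0.2125] tooly yaw -24.6
0.7 [ 0.5415 -0.1892] [ 0.5327 -0.2043] tooly yaw -30.3
0.8 [ 0.5461 -0.1823] [ 0.5358 -0.1964] tooly yaw -36.0
0.9 [ 0.5513 -0.1758] [ 0.5396 -0.1889] tooly yaw -41.8
1.0 [ 0.5571 -0.1699] [ 0.5442 -0.1817] tooly yaw -47.5
1.1 [ 0.5635 -0.1646] [ 0.5495 -0.1751] tooly yaw -53.2
1.2 [ 0.5704 -0.16  ] [ 0.5554 -0.169 ] tooly yaw -59.0
1.3 [ 0.5777 -0.1561] [ 0.5619 -0.1636] tooly yaw -64.7
1.4 [ 0.5854 -0.1529] [ 0.5689 -0.1588] tooly yaw -70.4
1.48 [ 0.5917 -0.1509] [ 0.5748 -0.1555] tooly yaw -75.0
```

>>> {"api": "step_arm", "payload": {"translation": [[-0.1,-0.14,0],[-0.23,-0.29,0],[-0.338,-0.42,0],[-0.338,-0.42,0],[-0.338,-0.42,0]], "dr": [[0,0,-0.1],[0,0,-0.2],[0,0,-0.3],[0,0,-0.3],[0,0,-0.3]], "grip": [30,0,0,0,0]}}

```text
time_s: 18.05
tcp_pos: [0.5381, -0.2752, 0.2496]
tcp_rot: [[-0.172, 0.985, -0.001], [0.985, 0.172, 0.001], [0.002, -0.001, -1.0]]
wrist_force: [-0.3, 0.4, -0.3]
width: -0.0002
```

>>> {"api": "step_arm", "payload": {"translation": [[0,0,0],[0,0,0],[0,0,0]], "dr": [[0,0,0],[0,0,0],[0,0,0]], "grip": [0,0,0]}}

```text
time_s: 18.35
tcp_pos: [0.5394, -0.2739, 0.2501]
tcp_rot: [[-0.175, 0.985, -0.0], [0.985, 0.175, 0.001], [0.001, -0.0, -1.0]]
wrist_force: [0.3, -0.1, 0.1]
width: 0.0
```

```bash
python3 look.py w12
```

```text
18.35 [ 0.5394 -0.2739  0.2501] 10.07 [ 0.27 -0.14  0.1 ] [-0.   -0.03  0.01] 2.0451955594840668e-05
```

View pics/w12.png

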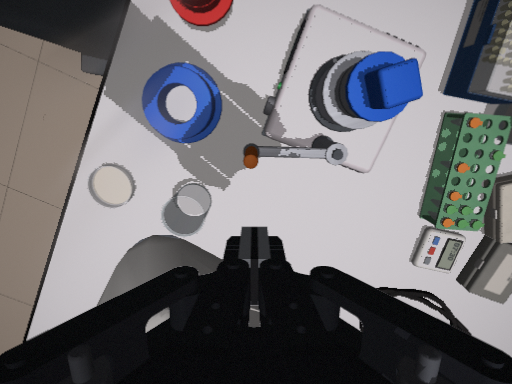

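>>> {"api": "step_arm", "payload": {"translation": [[0,0,-0.14],[0,0,-0.28],[0,0,-0.4],[0,0,-0.44],[0,0,-0.44]], "dr": [[0,0,0],[0,0,0],[0,0,0],[0,0,0],[0,0,0]], "grip": [0,0,0,0,0]}}

```text
time_s: 18.9
tcp_pos: [0.5384, -0.2742, 0.139]
tcp_rot: [[-0.174, 0.985, -0.002], [0.985, 0.174, 0.002], [0.002, -0.002, -1.0]]
wrist_force: [-0.2, -0.3, 0.7]
width: 0.0004
```

>>> {"api": "step_arm", "payload": {"translation": [[-0.01,0.02,0],[-0.021,0.044,0],[-0.021,0.044,0]], "dr": [[0,0,0],[0,0,0],[0,0,0]], "grip": [0,0,0]}}

```text
time_s: 19.2
tcp_pos: [0.5341, -0.2632, 0.1423]
tcp_rot: [[-0.174, 0.985, 0.003], [0.985, 0.174, -0.001], [-0.001, 0.003, -1.0]]
wrist_force: [0.2, 0.3, 0.5]
width: 0.0001
```

```bash
python3 look.py s13 scene; python3 -c "
from h import *
a=cv2.imread('pics/s13.png')[100:300,180:400]
cv2.imwrite('pics/s13c.png',cv2.resize(a,None,fx=3,fy=3,interpolation=cv2.INTER_CUBIC))
"
```

```text
19.2 [ 0.5341 -0.2632  0.1423] 10.01 [0.22 0.26 0.52] [ 0.01 -0.04  0.01] 0.00013718392219038648
```

View pics/s13c.png

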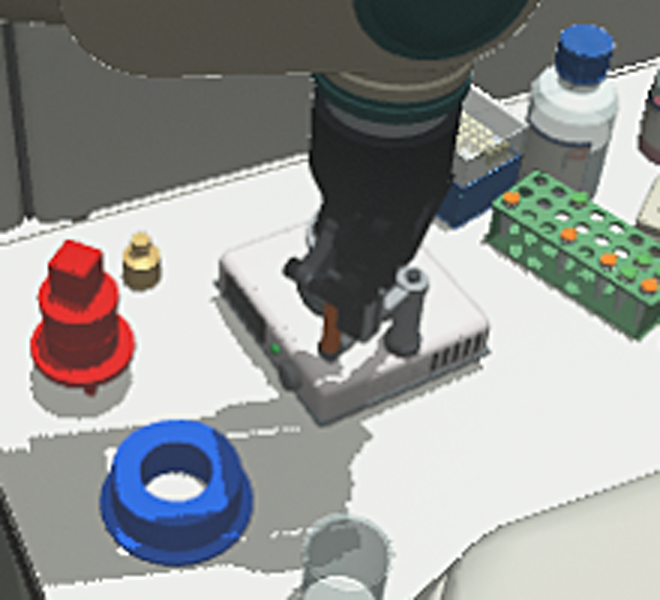

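>>> {"api": "step_arm", "payload": {"translation": [[-0.011,0.032,0],[-0.019,0.065,0],[-0.023,0.099,0],[-0.024,0.133,0],[-0.022,0.167,0]], "dr": [[0,0,-0.0955],[0,0,-0.191],[0,0,-0.2865],[0,0,-0.382],[0,0,-0.4775]], "grip": [0,0,0,0,0]}}

```text
time_s: 19.75
tcp_pos: [0.5282, -0.222, 0.1413]
tcp_rot: [[0.325, 0.946, 0.001], [0.946, -0.325, -0.001], [-0.0, 0.002, -1.0]]
wrist_force: [0.5, -0.4, 0.1]
width: 0.0
```

```bash
python3 look.py w14
```

```text
19.75 [ 0.5282 -0.222   0.1413] -18.94 [ 0.48 -0.4   0.12] [-0.1  -0.04  0.01] 4.033930548408848e-05
```

View pics/w14.png

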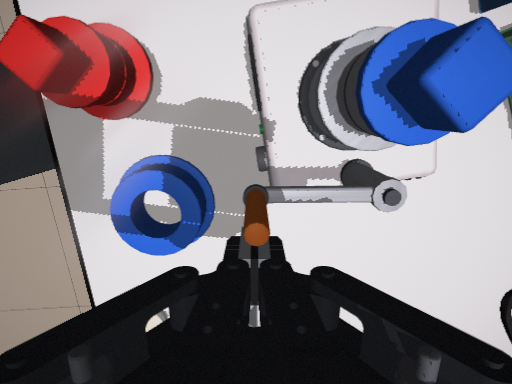

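>>> {"api": "step_arm", "payload": {"translation": [[0.006,0.033,0],[0.015,0.066,0],[0.027,0.098,0],[0.042,0.128,0],[0.061,0.156,0]], "dr": [[0,0,-0.0955],[0,0,-0.191],[0,0,-0.2865],[0,0,-0.382],[0,0,-0.4775]], "grip": [0,0,0,0,0]}}

```text
time_s: 20.3
tcp_pos: [0.5435, -0.1831, 0.141]
tcp_rot: [[0.737, 0.676, 0.001], [0.676, -0.737, -0.001], [0.0, 0.001, -1.0]]
wrist_force: [-0.7, -0.1, 0.7]
width: -0.0002
```

```bash
python3 look.py w15
```

```text
20.3 [ 0.5435 -0.1831  0.141 ] -47.46 [-0.67 -0.11  0.68] [-0.08  0.15  0.01] -0.00017389217625933117
```

View pics/w15.png

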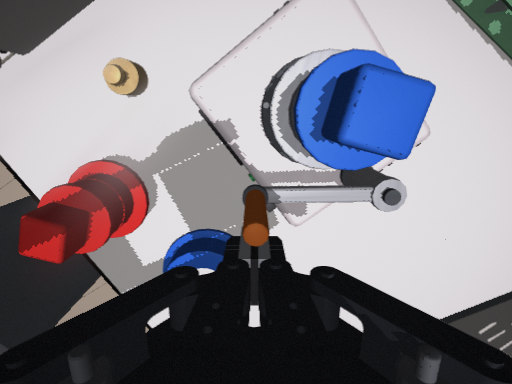

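>>> {"api": "step_arm", "payload": {"translation": [[0.021,0.026,0],[0.045,0.051,0],[0.071,0.072,0],[0.099,0.092,0],[0.099,0.092,0]], "dr": [[0,0,-0.0955],[0,0,-0.191],[0,0,-0.2865],[0,0,-0.382],[0,0,-0.382]], "grip": [0,0,0,0,0]}}

```text
time_s: 20.85
tcp_pos: [0.5666, -0.1611, 0.1408]
tcp_rot: [[0.941, 0.338, -0.005], [0.338, -0.941, -0.002], [-0.005, 0.0, -1.0]]
wrist_force: [-10.7, -2.0, 2.9]
width: -0.0001
```

>>> {"api": "step_arm", "payload": {"translation": [[0.006,0.004,0],[0.012,0.007,0],[0.018,0.01,0],[0.018,0.01,0]], "dr": [[0,0,-0.02],[0,0,-0.04],[0,0,-0.06],[0,0,-0.06]], "grip": [0,0,0,0]}}

```text
time_s: 21.25
tcp_pos: [0.5669, -0.1602, 0.1407]
tcp_rot: [[0.96, 0.278, -0.015], [0.278, -0.961, -0.003], [-0.015, -0.001, -1.0]]
wrist_force: [-35.2, -5.2, 13.1]
width: -0.0001
```

```bash
python3 look.py w16
```

```text
21.25 [ 0.5669 -0.1602  0.1407] -73.86 [-35.2   -5.17  13.12] [-0.86  5.17  0.04] -8.23427888811358e-05
```

View pics/w16.png

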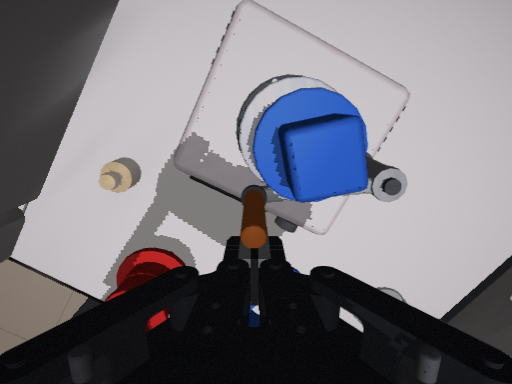

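The stop was reached a little sooner than computed and force rose to 35 N, so I'm backing off.

>>> {"api": "step_arm", "payload": {"translation": [[-0.02,-0.007,0],[-0.05,-0.015,0],[-0.09,-0.025,0],[-0.09,-0.025,0]], "dr": [[0,0,0],[0,0,0],[0,0,0],[0,0,0]], "grip": [0,0,0,0]}}

```text
time_s: 21.7
tcp_pos: [0.5493, -0.1642, 0.1406]
tcp_rot: [[0.96, 0.279, 0.001], [0.279, -0.96, -0.0], [0.0, 0.001, -1.0]]
wrist_force: [-0.5, 0.1, 1.2]
width: -0.0003
```

```bash
python3 look.py w17; python3 look.py s17 scene; python3 -c "
from h import *
a=cv2.imread('pics/s17.png')[100:300,180:400]
cv2.imwrite('pics/s17c.png',cv2.resize(a,None,fx=3,fy=3,interpolation=cv2.INTER_CUBIC))
"
```

```text
21.7 [ 0.5493 -0.1642  0.1406] -73.83 [-0.47  0.14  1.18] [ 0.01 -0.02 -0.01] -0.00033458010609812314
21.75 [ 0.5498 -0.164   0.1407] -73.83 [-0.56 -1.03 -0.36] [-0.06  0.03 -0.  ] 0.00010453893506574622
```

View pics/w17.png

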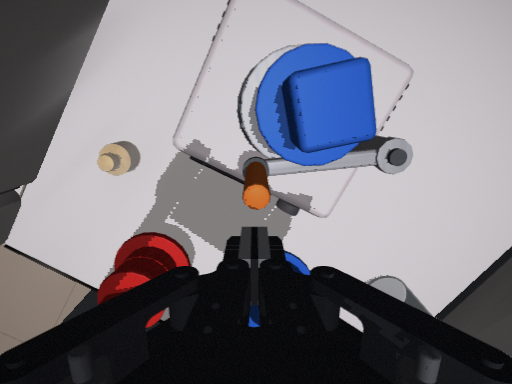

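View pics/s17c.png

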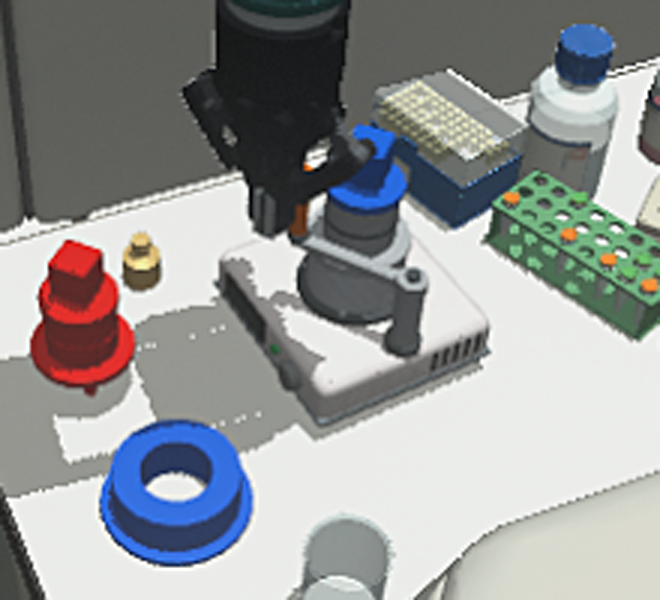

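Run:
```python
from h import *
T=np.load('w17T.npy')
a=atz('wrist',256,197,.169,T);b=atz('wrist',397,156,.113,T);c=atz('wrist',255,165,.113,T)
print(a,b,c)
for p in (a,c):
    d=p-b;print(np.hypot(d[0],d[1]),np.degrees(np.arctan2(d[1],d[0])), 'latch',np.radians(189.8)-np.arctan2(d[1],d[0]))
```

```text
[ 0.58261842 -0.15443324  0.169     ] [ 0.6141702  -0.23265113  0.113     ] [ 0.5855397  -0.15338675  0.113     ]
0.08434187834478886 111.968317673183 latch 1.3584191189692385
0.08427661868263633 109.85985314024815 latch 1.3952187672304759
```

Run:
```python
from h import *
a=cv2.imread('pics/w12.png')[130:190,230:360]; b=cv2.imread('pics/w17.png')[130:220,235:425]
cv2.imwrite('pics/c12.png',cv2.resize(a,None,fx=6,fy=6,interpolation=cv2.INTER_CUBIC))
cv2.imwrite('pics/c17.png',cv2.resize(b,None,fx=4,fy=4,interpolation=cv2.INTER_CUBIC))
```

```text
(no output)
```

View pics/c12.png

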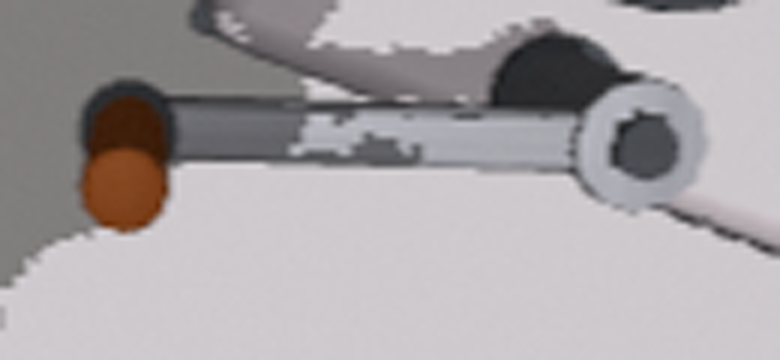

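View pics/c17.png

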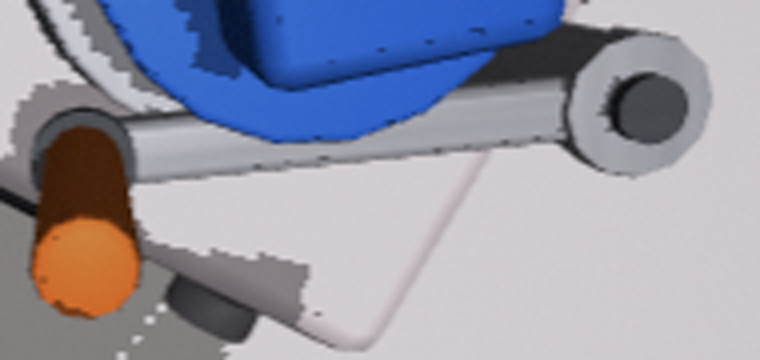

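Run:
```python
from h import *
f12=lambda x,y:(x/6+230-.42,y/6+130-.42); f17=lambda x,y:(x/4+235-.38,y/4+130-.38)
for f,n,top,boss,disc in [(f12,'w12',(124,188),(641,145),(128,130)),(f17,'w17',(85,268),(640,104),(84,158))]:
    T=np.load(n+'T.npy')
    A=atz('wrist',*f(*top),.169,T);B=atz('wrist',*f(*boss),.117,T);C=atz('wrist',*f(*disc),.113,T)
    for p in (A,C):
        d=p-B;print(n,p.round(4),B.round(4),np.hypot(d[0],d[1]).round(4),(np.degrees(np.arctan2(d[1],d[0]))%360).round(2))
```

```text
w12 [ 0.5316 -0.2433  0.169 ] [ 0.6125 -0.2309  0.117 ] 0.0818 188.73
w12 [ 0.5316 -0.2434  0.113 ] [ 0.6125 -0.2309  0.117 ] 0.0818 188.78
w17 [ 0.5828 -0.1543  0.169 ] [ 0.614  -0.2292  0.117 ] 0.0811 112.67
w17 [ 0.5832 -0.1544  0.113 ] [ 0.614  -0.2292  0.117 ] 0.0808 112.39
```

Latch rotation measured is about 1.33 rad from its start angle, which may not have been exactly 0. I'll re-push gently to confirm it is on its stop rather than short of it.

>>> {"api": "step_arm", "payload": {"translation": [[0.02,0.006,0],[0.04,0.011,0],[0.054,0.015,0],[0.054,0.015,0]], "dr": [[0,0,0],[0,0,0],[0,0,0],[0,0,0]], "grip": [0,0,0,0]}}

```text
time_s: 22.2
tcp_pos: [0.5642, -0.1597, 0.1402]
tcp_rot: [[0.96, 0.279, 0.0], [0.279, -0.96, -0.0], [0.0, 0.0, -1.0]]
wrist_force: [-0.2, 0.3, -0.3]
width: 0.0002
```

>>> {"api": "step_arm", "payload": {"translation": [[0.006,0.0015,0],[0.006,0.0015,0],[0.006,0.0015,0]], "dr": [[0,0,0],[0,0,0],[0,0,0]], "grip": [0,0,0]}}

```text
time_s: 22.5
tcp_pos: [0.565, -0.1597, 0.1404]
tcp_rot: [[0.961, 0.278, 0.0], [0.278, -0.961, -0.0], [0.0, 0.0, -1.0]]
wrist_force: [0.6, -0.6, -0.3]
width: -0.0002
```

>>> {"api": "step_arm", "payload": {"translation": [[0.003,0.001,0],[0.003,0.001,0],[0.003,0.001,0]], "dr": [[0,0,0],[0,0,0],[0,0,0]], "grip": [0,0,0]}}

```text
time_s: 22.8
tcp_pos: [0.5658, -0.1595, 0.1405]
tcp_rot: [[0.961, 0.278, 0.0], [0.278, -0.961, -0.0], [0.0, 0.0, -1.0]]
wrist_force: [-0.9, 0.4, 0.3]
width: 0.0
```

>>> {"api": "step_arm", "payload": {"translation": [[0.003,0.001,0],[0.003,0.001,0],[0.003,0.001,0]], "dr": [[0,0,0],[0,0,0],[0,0,0]], "grip": [0,0,0]}}

```text
time_s: 23.1
tcp_pos: [0.5659, -0.1594, 0.1404]
tcp_rot: [[0.961, 0.278, -0.002], [0.278, -0.961, -0.0], [-0.002, -0.0, -1.0]]
wrist_force: [-5.1, -1.1, 1.8]
width: 0.0002
```

```bash
python3 look.py w18;python3 - <<'E'
from h import *
b=cv2.imread('pics/w18.png')[150:260,225:415]
cv2.imwrite('pics/c18.png',cv2.resize(b,None,fx=4,fy=4,interpolation=cv2.INTER_CUBIC))
E
```

```text
23.1 [ 0.5659 -0.1594  0.1404] -73.88 [-5.11 -1.13  1.78] [-0.1   0.81  0.01] 0.0002319029731530529
```

View pics/c18.png

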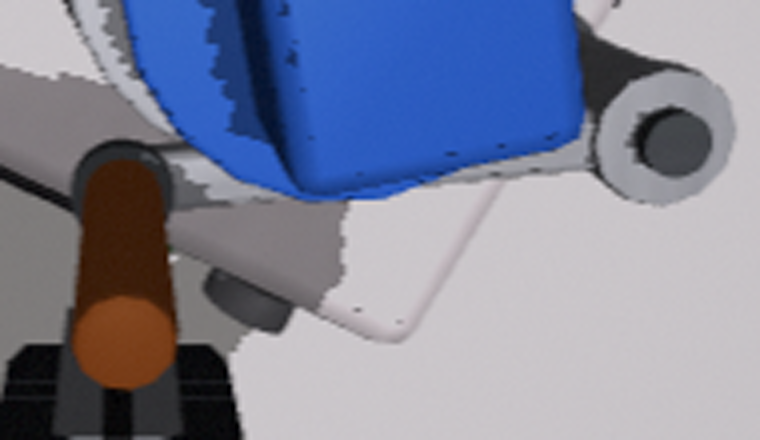

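Force jumps to 5 N with only 0.1 mm of travel, against about 0.5 N of latch friction, so it is on its hard stop. The arm is over the flange. I'll back away and up.

>>> {"api": "step_arm", "payload": {"translation": [[-0.03,-0.009,0],[-0.09,-0.026,0],[-0.12,-0.035,0.1],[-0.12,-0.035,0.28],[-0.12,-0.035,0.4]], "dr": [[0,0,0],[0,0,0],[0,0,0],[0,0,0],[0,0,0]], "grip": [0,0,0,0,0]}}

```text
time_s: 23.65
tcp_pos: [0.5365, -0.1681, 0.2434]
tcp_rot: [[0.961, 0.278, 0.003], [0.278, -0.961, -0.001], [0.003, 0.002, -1.0]]
wrist_force: [0.1, 0.6, 1.2]
width: -0.0001
```

>>> {"api": "step_arm", "payload": {"translation": [[-0.15,-0.04,0.05],[-0.3,-0.08,0.1],[-0.3,-0.08,0.1],[-0.3,-0.08,0.1],[-0.3,-0.08,0.1]], "dr": [[0,0,0],[0,0,0],[0,0,0],[0,0,0],[0,0,0]], "grip": [0,0,0,0,0]}}

```text
time_s: 24.15
tcp_pos: [0.4619, -0.1876, 0.2648]
tcp_rot: [[0.96, 0.278, -0.0], [0.278, -0.96, 0.0], [0.0, -0.0, -1.0]]
wrist_force: [-0.9, -0.6, -0.8]
width: -0.0002
```

```bash
python3 look.py s19 scene; python3 look.py w19; python3 -c "
from h import *
a=cv2.imread('pics/s19.png')[120:230,220:370]
cv2.imwrite('pics/s19c.png',cv2.resize(a,None,fx=5,fy=5,interpolation=cv2.INTER_CUBIC))
"
```

```text
24.15 [ 0.4619 -0.1876  0.2648] -73.84 [-0.87 -0.59 -0.82] [ 0.01 -0.   -0.01] -0.00015512612182029846
24.2 [ 0.462  -0.1876  0.2646] -73.82 [0.06 0.06 0.73] [-0.03  0.   -0.03] -0.00042339439921639985
```

View pics/s19c.png

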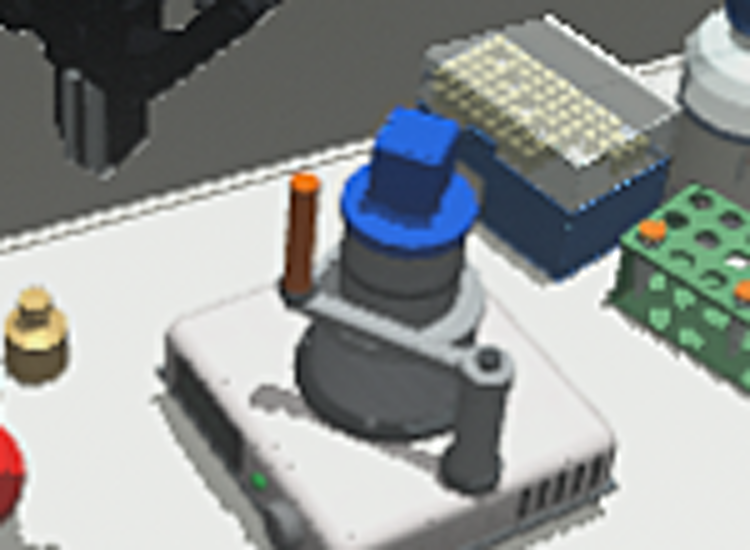

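View pics/w19.png

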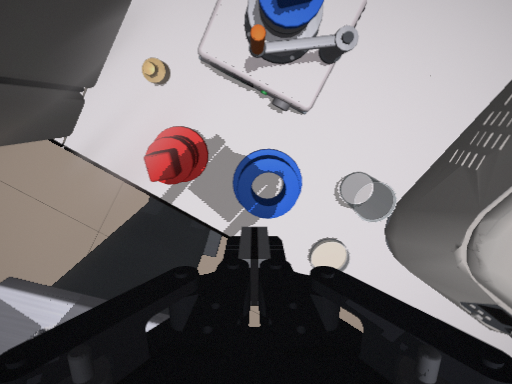

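The scene view shows the jar where it was before (knob at crop (415,140)) with its flange flush, the latch arm across the flange, and the weight and beaker undisturbed. One check of the latch angle from the top camera.

```bash
python3 look.py t20 top; python3 -c "
from h import *
a=cv2.imread('pics/t20.png')[90:300,180:380]
cv2.imwrite('pics/t20c.png',cv2.resize(a,None,fx=2.8,fy=2.8,interpolation=cv2.INTER_CUBIC))
s=lambda x,y:(x/5+220-.4,y/5+120-.4)
for n,pin,boss in [('open',(362,375),(487,362)),('closed',(305,183),(487,362))]:
    p=atz('scene',*s(*pin),.169);b=atz('scene',*s(*boss),.117);d=p-b;print(n,p,b,np.hypot(*d[:2]),np.degrees(np.arctan2(d[1],d[0]))%360)
"
```

```text
24.25 [ 0.462  -0.1875  0.2645] -73.81 [-0.51  0.1  -0.35] [ 0.05 -0.02  0.  ] 0.00021621224612610577
open [ 0.53097251 -0.2456458   0.169     ] [ 0.61027716 -0.23472613  0.117     ] 0.08005289843367859 187.83990773628182
closed [ 0.58122753 -0.15732979  0.169     ] [ 0.61027716 -0.23472613  0.117     ] 0.08266846687356538 110.57291694367342
```

View pics/t20c.png

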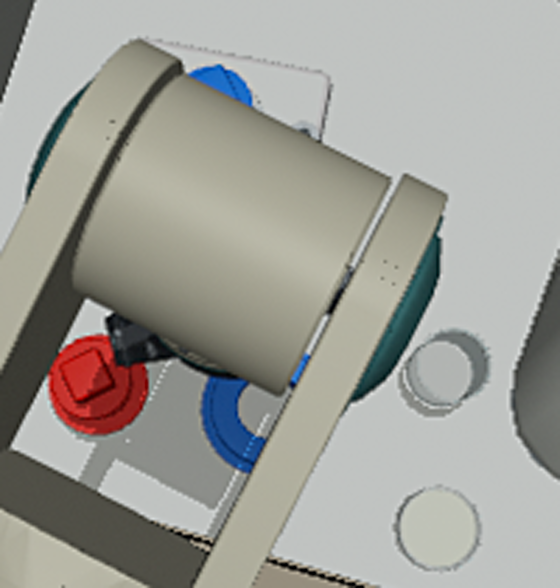

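```bash
python3 -c "
from station import job
print(job.hand_in())"
```

```text
the job is handed in; nothing more can be done
None
```

The jar is home in the mill, the latch is closed against its stop, and I handed the job in at about 24 s. No verdict was reported.

- **Jar:** I took the blue jar by its knob and turned it to match the drive cross seen by the wrist camera, about 28° in yaw. I lowered it in small steps. Light wall contact of about 2–3 N appeared partway down, and I centred it out. The lugs dropped over the cross without touching its top, so no turning under pressure was needed. The jar seated at about the expected height, with a net upward push of at most about 7 N while seating.
- **Latch:** I pushed the pin round its arc with shut fingers until it stopped. The wrist force peaked at 35 N because the stop came about 8 mm sooner than I had calculated. I backed off, and a gentle second push gave a firm stop at 5 N.
- **Last checks that passed:** The flange looks flush and the jar did not move when the latch closed. The latch arm lies across the flange. The gripper is clear, and the beaker, petri dish, weight and red jar look undisturbed.
- **A check that disagreed:** The cameras measured a latch swing of only 1.33–1.35 rad from its starting position, not 1.48. I think it started slightly off fully open. If it had started at 0, then 1.48 rad would put the arm inside the jar's body, and it did not move even at 35 N. I had no direct reading of the joint.
- **Cameras:** They also differed from each other by 1–4 mm on the well position, which I settled by touch.

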